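# Flip the hex key and lever the clamp screw tight

### The job

Take the L-shaped hex key out of its wooden stand, flip it so that its short arm goes down into the recessed cap screw of the sheet clamp, and use the long arm as a lever to turn the stiff screw clockwise (seen from above) until it comes up solid. Feel for the socket and for the stop: do not ram the key down beside the socket, and once the screw is solid do not force it on, or its thread insert will give way. Leave the key standing in the tight screw, let go of it, and do not disturb the things lying around.

Things in the scene. Friction and masses are not known exactly. Their poses are not given: they have to be found in the camera images.
- hex_key: loose L-shaped dark steel hex key, about 300 g, 17 mm across flats. Origin: the corner where the centre lines of the arms would meet; long arm 150 mm along its -z axis, short arm 66 mm along its +x axis, bend radius 17 mm; two flats of each arm face +-y. It starts long arm down in the stand with a little play, short arm on top pointing roughly to the robot's right (-y)
- key_short_tip (a point): centre of the end face of the key's short arm, 66 mm from the corner (axes as the key's)
- key_long_tip (a point): centre of the end face of the key's long arm, 150 mm from the corner (axes as the key's)
- key_stand: fixed wooden block, 80 x 80 x 45 mm high, on the bench, origin at the centre of its underside. The key stands in the round hole in its middle, 21 mm wide and 34 mm deep; two small holes are empty
- sheet_clamp: fixed clamp for sheet metal: dark steel base plate 124 (x) x 96 (y) x 12 mm, a copper sheet on it, and over that an aluminium bar 120 (x) x 44 (y) mm, its top 42 mm above the bench; two dowels stand 4 mm proud 46 mm either side of the screw. The cap screw's head (32 mm round) is sunk flush in the bar's middle. Origin: centre of the underside
- socket_mouth (a point): centre of the mouth of the screw's hexagonal socket, 42 mm above the bench; z up, turns with the screw. Socket 18 mm across flats, 20 mm deep, 1 mm lead-in round the mouth; corners at 0, 60, 120.. degrees from this point's x axis: the short arm fits with the long arm pointing along any of these six directions (about 6 degrees of play either way)
- cap_screw (a joint): turn of the screw, rad, growing clockwise seen from above; 0.0 to 0.35 at the start. It resists with about 0.8 N m all the way (some 7 to 8 N at 0.105 m from the axis) and comes up against a solid stop when tight, at about 1.2
- thread_insert (a joint): turn, rad, of the threaded brass insert hidden under the cap screw; 0 at the start and must stay there. It gives way, and the clamp is spoilt, if the screw is forced against its stop with more than about 1.9 N m (some 18 N at 0.105 m from the axis)
- bench_block: bystander: small loose steel block 62 x 62 x 20 mm, lying on the bench; origin at its underside
- silver_cuff: bystander: loose open silver bracelet 54 x 59 x 22 mm; origin at its underside
- loupe_glass: bystander: loose hand magnifier 42 x 87 x 9 mm; origin at its underside

How it is judged (in metres and radians):
On the way, in this order (a step that is already met when the one before it is completed fails the run):
1. the key is drawn out of the stand: its long arm's tip is above 60 mm (height (world z) of key_long_tip above 0.06 m), for 0.1 s.
2. the short arm is seated in the screw's socket, at least 13 mm deep and upright, with the screw not yet tightened (below 0.6 rad) (z of key_short_tip in the frame of socket_mouth below -0.013 m and horizontal distance between key_short_tip and socket_mouth below 0.005 m and angle between the x axis of hex_key and the z axis of socket_mouth, either way round below 0.2 rad and value of joint cap_screw below 0.6 rad), for 0.2 s.
3. the screw is turned tight (above 1.14 rad) with the short arm in its socket (z of key_short_tip in the frame of socket_mouth below -0.013 m and horizontal distance between key_short_tip and socket_mouth below 0.005 m and angle between the x axis of hex_key and the z axis of socket_mouth, either way round below 0.2 rad and value of joint cap_screw above 1.14 rad), for 0.2 s.
At the end, for the whole second after the job is handed in: The screw is tight against its stop (joint above 1.14 rad of 1.2), the key's short arm still stands in the socket at least 13 mm deep, within 5 mm of its axis and within 0.2 rad of upright, and the key is released and at rest (all of step 3 and linear speed of hex_key below 0.02 m/s and contact force between the fingers and hex_key below 0.1 N); the robot touches nothing.
It fails at once if the key is rammed against the clamp: more than 40 N between them while its short arm is not yet 6 mm into the socket (contact force between hex_key and sheet_clamp above 40 N and z of key_short_tip in the frame of socket_mouth above -0.006 m).
It fails at once if the screw is forced beyond its stop, so that the thread insert turns by more than 0.08 rad (value of joint thread_insert above 0.08 rad or value of joint thread_insert below -0.08 rad).
It fails at once if the screw is turned past 0.6 rad without the key's short arm in it (value of joint cap_screw above 0.6 rad and z of key_short_tip in the frame of socket_mouth above -0.006 m).
It fails at once if a bystander is moved by more than 30 mm (distance of any of bench_block, silver_cuff, loupe_glass from where it was at the start of the episode above 0.03 m).
It also fails if it takes over 69 s, if anything falls off the work surface, if the arm or the gripper's body presses on something with over 40 N, if the wrist force passes 120 N, or if a joint passes its speed limit or range.

### The arm

A 6-joint arm with a two-finger parallel gripper is mounted at the origin on a cart in front of the work surface, level with it; the furniture and walls round the work are solid. World frame = base frame: x ahead of the robot, y to its left, z up, the work surface at z = 0. Lengths are in mm, angles in rad, forces in N, time in s.
With the tool pointing down it reaches from about 275 to 750 mm from the base axis. Payload 10.2 kg.
Tool frame: the origin (TCP) lies between the finger pads; the fingertips stand 17 mm ahead of it and the grasp point (between the pads) lies 2 mm behind it; y points along the fingers, x is the direction in which the jaws open and shut, and the axes are right-handed (so a half turn about y gives the same grasp; the last joint's range is limited). The gripper opens to 85 mm and grips with 20 to 120 N. Pads are 22 mm wide; open, the fingers measure 114 mm over their backs; the gripper's body (76 mm by 85 mm) begins 54 mm behind the grasp point. The pads swing forward as they close: fully open they stand 13 mm farther back than shut.
Start: joints at [0.919, 0.313, 1.498, -0, 1.331, -0.223], TCP at [218.297, 477.47, 248.294] pointing down, gripper open.
Joint ranges: [-2.94, 2.94], [-0.97, 2.17], [0.19, 2.56], [-1.23, 4.37], [0.02, 3.11], [-2.88, 2.88]. Speed limits (rad/s): [2.39, 2.39, 3.01, 3.14, 3.14, 3.14].

### API

Orientations are given as a unit quaternion [w, x, y, z].
In Python, from rig import ctrl gives the robot as it stands.
- The arm moves only by the tool jog_arm, never from a script. Its argument "targets" is a list of rows, each an object with "offset": the shift along the tool's x, y, z in m, a list of three; "yaw": the turn about the tool's y in rad. In form: [{"offset": [dx, dy, dz], "yaw": yaw}, ...]. A call has 1 to 12 rows; each row is the pose to reach, as a shift and turn from the pose measured when the call began, along the tool's axes at that moment; what a row does not reach only later rows make up. A row lasts 1/12 s, in which the tool goes at most 41.7 mm and 7.16 degrees, less where a joint would pass 70% of its speed; a pose out of reach is approached as far as the arm can. A call with a gripper value outside its range is refused whole. "fingers" is the finger opening in m, from 0 to 0.0854, set as the call begins (left out, the last holds). The fingers move at their own pace and stop on an object; "grip_force" is the grip in N (left out, the last holds). Time passes only in rows, so rows that repeat a pose let the fingers close. It gives the time, the measured TCP pose, the force and the opening at its end, in the units of the state.
- ctrl.sense(): the state, without advancing time (a new reading comes with each control period).
- ctrl.capture(name): name is "scene" or "top" or "wrist"; returns a dict with "img" (480x640x3 uint8, red, green, blue), "intrinsics" (3x3 intrinsics, pixels), "T" (4x4, takes a point from camera to world coordinates); the wrist camera has in their place "mount" (4x4, takes a point from camera to tool coordinates, whose origin is the TCP and whose axes are the tool frame's). Camera axes: x right, y up, looking along -z (the intrinsics and any distortion apply to the point x, -y, -z); pixel columns grow to the right and rows downward; lengths in mm; the calibration is good to about 2 mm. A picture is of the moment at which its call begins: read the wrist's pose just before it. There is no depth.
- ctrl.finish_job(): hands the job in, once; it reports no verdict.
Trained networks look in the newest picture that a camera, given by its name, has taken for a name from the list of things; names that differ only in an ending like _2 or _b are one class to them, and where a whole thing is asked for, a point or a joint stands for the part that bears it (a point fixed in the world has none). Each returns a list of dicts, best first, with "score" (0 to 1); they miss things now and then, are a little off and sometimes report something else, mostly with a low value. They report only what shows in the picture. A call takes as long as a camera call.
- ctrl.boxes_of(camera, target): "box" ([left, top, right, bottom] in pixels, round what is visible of it).
- ctrl.regions_of(camera, target): "region" (480x640 bool, what is visible of it) and "box" ([left, top, right, bottom] in pixels, round what is visible of it).
The state is a dict: "time_s": time; "joints": joint angles; "dq": joint speeds; "tau": joint torques, N m; "eef_pos": TCP position; "ee_rot": TCP orientation; "force": force on the tool from outside, world axes, zero at the start; "wrist_torque": the same for the moment, N m; "grip_width": opening from 0.0 (shut) to 1.0 (fully open).
Only numpy, scipy, OpenCV 4.12 (cv2) and the standard library are available. Lean on these libraries where they do the work, as an engineer would, in place of code of your own. Each camera call takes 0.05 s, during which the arm holds its last target.

## Working session

There is one attempt and no reset: what is moved stays moved. The work goes in short steps, Python scripts to look and compute and a tool call to move; the robot and the scene stay as the last step left them, time stands still between calls to the robot, and variables do not carry over. Pictures are saved under pics/ and viewed, and the job is handed in when it is done.

Besides the shell and the picture viewer there is one more tool, called as a command line: name --argument value ..., lists and objects as JSON in quotes. jog_arm: Moves the arm, as the interface text tells. Its arguments: {"type":"object","properties":{"targets":{"type":"array"},"fingers":{"type":"number"},"grip_force":{"type":"number"}},"required":["targets"]}

```bash
ls -la; mkdir -p pics; python3 - <<'E'
from rig import ctrl
import cv2
s=ctrl.sense(); print(s)
for n in ("scene","top","wrist"):
    c=ctrl.capture(n); cv2.imwrite(f"pics/{n}0.png",c["img"][:,:,::-1]); print(n,c["intrinsics"],c.get("T"),c.get("mount"))
E
```

```text
total 12
drwxr-xr-x  3 agent agent 4096 Dec  7 06:25 .
drwxr-xr-x 23 root  root  4096 Dec  7 06:25 ..
drwxr-xr-x  2 agent agent 4096 Dec  7 06:25 pics
{'time_s': 0.0, 'joints': array([ 9.18581840e-01,  3.13436026e-01,  1.49843886e+00,  7.04446236e-07,
        1.33100784e+00, -2.23409965e-01]), 'dq': array([ 1.50728040e-03, -1.41516484e-05, -2.78356276e-04, -8.94899589e-04,
        1.79869591e-03,  2.04848263e-04]), 'tau': array([ 3.12881984e-04, -4.12262893e+01, -2.59742832e+01, -1.66373370e-04,
        4.12719761e-03, -1.05439071e-06]), 'eef_pos': array([218.1536996 , 477.2667115 , 247.74154632]), 'ee_rot': array([-0.59477835,  0.59508863,  0.38174112, -0.38259895]), 'force': array([-0.56450465,  0.35938941, -0.68651296]), 'wrist_torque': array([-0.06170063,  0.03376568, -0.01597536]), 'grip_width': 0.9978096928309769}
scene [[597.27912801   0.         313.94091419]
 [  0.         597.27912801 251.75087111]
 [  0.           0.           1.        ]] [[ 9.15763327e-01  2.66015558e-01 -3.01020351e-01  3.21304168e+02]
 [-4.01254912e-01  6.41692091e-01 -6.53625089e-01 -6.22216805e+02]
 
[... 250 characters left out ...]
       1.        ]] [[-1.27514786e-03  9.85675580e-01 -1.68647634e-01  4.54542381e+02]
 [-9.99992843e-01 -1.85761167e-03 -3.29600667e-03 -1.60419827e+01]
 [-3.56207510e-03  1.68642224e-01  9.85670894e-01  1.05898280e+03]
 [ 0.00000000e+00  0.00000000e+00  0.00000000e+00  1.00000000e+00]] None
wrist [[356.1367435    0.         323.67443462]
 [  0.         356.1367435  235.93451276]
 [  0.           0.           1.        ]] None [[ 9.99999595e-01  8.84917122e-04  1.63695336e-04  3.96911510e-01]
 [-8.72963814e-05  2.76425170e-01 -9.61035441e-01 -1.24684636e+02]
 [-8.95686227e-04  9.61035037e-01  2.76425135e-01  7.07524784e+01]
 [ 0.00000000e+00  0.00000000e+00  0.00000000e+00  1.00000000e+00]]
```

View pics/scene0.png

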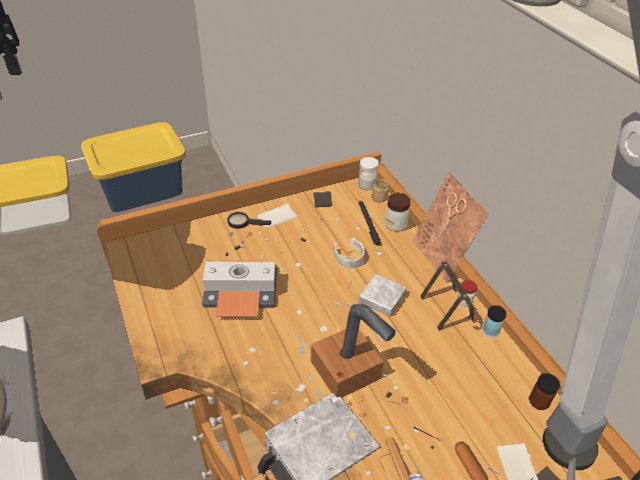

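View pics/top0.png

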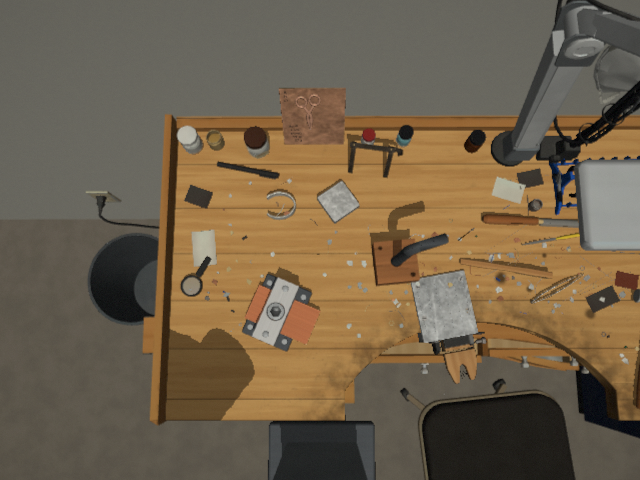

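View pics/wrist0.png

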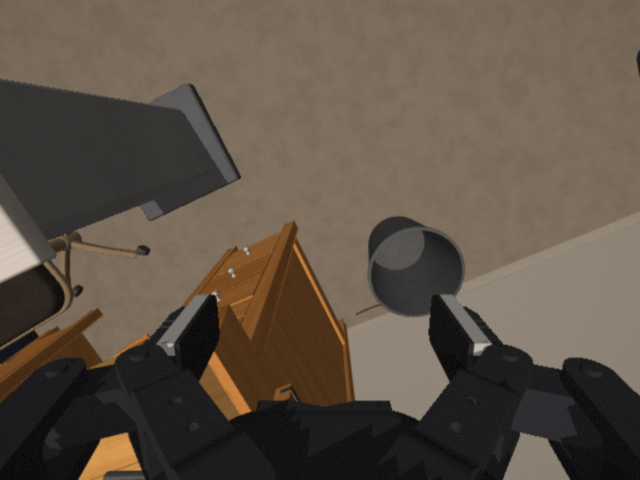

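```bash
cat > h.py <<'E'
import numpy as np, cv2
from scipy.spatial.transform import Rotation as R
from rig import ctrl
def rot(s): q=s["ee_rot"]; return R.from_quat([q[1],q[2],q[3],q[0]]).as_matrix()
def cam(name,fn=None):
    s=ctrl.sense(); c=ctrl.capture(name); 
    if "mount" in c and c["mount"] is not None:
        W=np.eye(4); W[:3,:3]=rot(s); W[:3,3]=s["eef_pos"]; c["T"]=W@c["mount"]
    if fn: cv2.imwrite(f"pics/{fn}.png",c["img"][:,:,::-1])
    return c
def ray(c,u,v):
    d=np.linalg.inv(c["intrinsics"])@np.array([u,v,1.]); d=np.array([d[0],-d[1],-d[2]])
    return c["T"][:3,3], c["T"][:3,:3]@d
def px2z(c,u,v,z):
    o,d=ray(c,u,v); return o+d*(z-o[2])/d[2]
def proj(c,P):
    p=np.linalg.inv(c["T"])@np.append(P,1); p=np.array([p[0],-p[1],-p[2]]); q=c["intrinsics"]@(p/p[2]); return q[:2]
def tri(l):
    A=np.zeros((3,3));b=np.zeros(3)
    for c,u,v in l:
        o,d=ray(c,u,v); d=d/np.linalg.norm(d); M=np.eye(3)-np.outer(d,d); A+=M;b+=M@o
    return np.linalg.solve(A,b)
E
python3 - <<'E'
from h import *
print(rot(ctrl.sense()))
C={n:cam(n) for n in("top","scene")}
for n in C:
    for t in("hex_key","key_stand","sheet_clamp","cap_screw","bench_block","silver_cuff","loupe_glass"):
        for r in ctrl.regions_of(n,t)[:2]:
            ys,xs=np.where(r["region"]); print(n,t,round(r["score"],2),np.round(r["box"]),xs.mean().round(1),ys.mean().round(1))
    c=C[n]
    im=cv2.resize(c["img"][:,:,::-1],None,fx=4,fy=4,interpolation=cv2.INTER_CUBIC)
    if n=="top":
        cv2.imwrite("pics/tclamp.png",im[1060:1420,940:1300]); cv2.imwrite("pics/tkey.png",im[780:1180,1440:1860])
    else:
        cv2.imwrite("pics/sclamp.png",im[1000:1300,780:1140]); cv2.imwrite("pics/skey.png",im[1180:1600,1200:1620])
E
```

```text
[[ 4.15785634e-01 -5.49944364e-04 -9.09462481e-01]
 [ 9.09462225e-01 -7.11703681e-04  4.15785948e-01]
 [-8.75926934e-04 -9.99999596e-01  2.04237459e-04]]
top hex_key 0.72 [391. 233. 451. 268.] 418.5 248.6
top key_stand 0.98 [370. 240. 422. 286.] 393.8 263.5
top sheet_clamp 0.88 [246. 276. 320. 349.] 280.7 313.7
top cap_screw 0.75 [265. 306. 284. 323.] 274.9 311.0
top cap_screw 0.44 [243. 273. 319. 350.] 280.4 313.9
top bench_block 0.58 [314. 182. 362. 222.] 337.9 202.3
top silver_cuff 0.77 [265. 193. 296. 220.] 281.9 206.0
top loupe_glass 0.65 [180. 258. 209. 300.] 194.8 280.6
scene hex_key 0.59 [345. 308. 392. 359.] 362.7 326.5
scene key_stand 0.95 [314. 330. 383. 399.] 345.3 363.7
scene sheet_clamp 0.74 [202. 257. 272. 315.] 238.6 286.5
scene cap_screw 0.5 [230. 265. 247. 281.] 238.8 271.3
scene bench_block 0.86 [358. 272. 406. 317.] 382.3 294.5
scene bench_block 0.66 [203. 261. 276. 317.] 238.6 286.2
scene silver_cuff 0.63 [332. 237. 364. 269.] 351.1 256.0
scene loupe_glass 0.82 [229. 212. 271. 231.] 243.1 220.1
scene loupe_glass 0.63 [198. 263. 272. 316.] 238.6 286.2
```

View pics/tclamp.png

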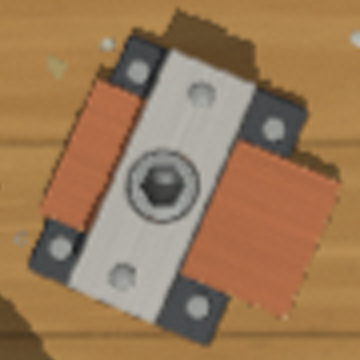

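View pics/tkey.png

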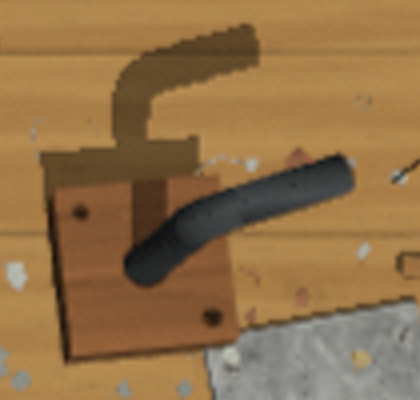

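View pics/skey.png

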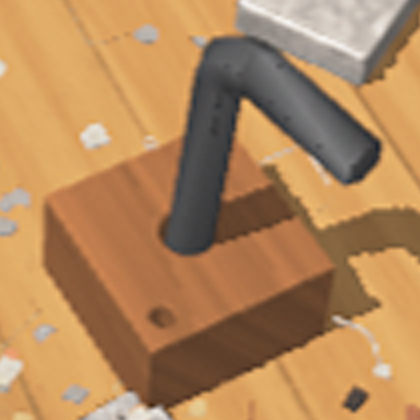

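View pics/sclamp.png

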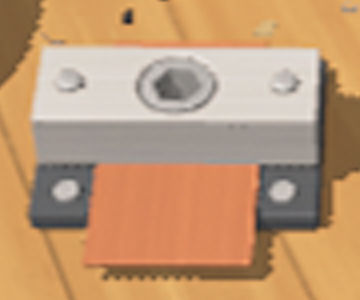

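```bash
python3 - <<'E'
from h import *
C={n:cam(n) for n in("top","scene")}
t,s=C["top"],C["scene"]
f=lambda *a:print(a[0],np.round(a[1],1))
f("shorttip",tri([(t,446.3,238),(s,391,335)]))
f("corner",tri([(t,407.5,250.5),(s,357,311)]))
f("hole top",px2z(t,397,261.5,45)); f("hole scene",px2z(s,347,355,45))
# stand top corners
for u,v in((54,188),(66,362),(238,343),(218,178)): f("stand",px2z(t,360+u/4,195+v/4,45))
for u,v in((45,200),(150,350),(332,268),(190,135)): f("stand s",px2z(s,300+u/4,295+v/4,45))
f("screw",px2z(t,235+162/4,265+185/4,42)); f("screw s",px2z(s,195+177/4,250+86/4,42))
f("dowA",px2z(t,235+202/4,265+94/4,46)); f("dowB",px2z(t,235+123/4,265+275/4,46))
f("dowA s",px2z(s,195+70/4,250+78/4,46)); f("dowB s",px2z(s,195+284/4,250+80/4,46))
f("plate",tri([(t,412,279),(s,323,397)]));f("plate",tri([(t,466,270),(s,380,441)]))
f("plate",tri([(t,422,343),(s,266,437)]))
for n,uv in (("block",(338,202)),("cuff",(282,206)),("loupe",(195,281))): f(n,px2z(t,*uv,10))
f("stand tool",tri([(t,352,146),(s,444,265)]))
E
```

```text
shorttip [ 620.2 -221.4  160.7]
corner [ 602.1 -157.6  147.6]
hole top [ 596.4 -152.6   45. ]
hole scene [ 596.2 -154.1   45. ]
stand [ 634.1 -108.6   45. ]
stand [ 550.8 -112.9   45. ]
stand [ 559.7 -194.1   45. ]
stand [ 638.8 -187.1   45. ]
stand s [ 554.1 -116.1   45. ]
stand s [ 562.3 -192.5   45. ]
stand s [ 640.2 -186.5   45. ]
stand s [ 619.  -109.2   45. ]
screw [503.   77.1  42. ]
screw s [503.4  77.2  42. ]
dowA [545.3  58.5  46. ]
dowB [461.4  94.3  46. ]
dowA s [461.8  95.5  46. ]
dowB s [545.7  59.3  46. ]
plate [ 556.6 -184.     2.4]
plate [ 582.7 -288.4   23.6]
plate [ 444.6 -204.6   -7.5]
block [721.7 -42.2  10. ]
cuff [713.7  69.9  10. ]
loupe [563.5 238.2  10. ]
stand tool [816.9 -68.3  71.9]
```

jog_arm --targets '[{"offset":[-0.02,0.01,-0.036],"yaw":0.1},{"offset":[-0.04,0.02,-0.072],"yaw":0.2},{"offset":[-0.06,0.03,-0.108],"yaw":0.3},{"offset":[-0.081,0.04,-0.144],"yaw":0.4},{"offset":[-0.101,0.052,-0.18],"yaw":0.5},{"offset":[-0.122,0.062,-0.216],"yaw":0.6},{"offset":[-0.145,0.073,-0.252],"yaw":0.7},{"offset":[-0.167,0.084,-0.288],"yaw":0.8},{"offset":[-0.189,0.095,-0.324],"yaw":0.827},{"offset":[-0.211,0.106,-0.36],"yaw":0.827},{"offset":[-0.233,0.118,-0.396],"yaw":0.827},{"offset":[-0.255,0.13,-0.434],"yaw":0.827}]'

```text
time_s: 2.05
eef_pos: [496.7, 78.9, 123.2]
ee_rot: [-0.698, 0.698, 0.111, -0.111]
force: [0.2, 1.6, -0.3]
grip_width: 1.002
```

jog_arm --targets '[{"offset":[0,0,0],"yaw":0},{"offset":[0,0,0],"yaw":0}]'

```text
time_s: 2.22
eef_pos: [497.2, 77.4, 122.5]
ee_rot: [0.699, -0.698, -0.109, 0.11]
force: [0.1, -0.8, -0.2]
grip_width: 0.998
```

```bash
python3 - <<'E'
from h import *
c=cam("wrist","w1"); print(ctrl.sense()["eef_pos"],rot(ctrl.sense()))
p=proj(c,[503,77.2,42]); print(p)
u,v=map(int,p)
im=c["img"][max(0,v-60):v+60,u-60:u+60,::-1]; cv2.imwrite("pics/w1c.png",cv2.resize(im,None,fx=5,fy=5,interpolation=cv2.INTER_CUBIC))
print(u-60,max(0,v-60))
E
```

```text
[496.6099558   78.65384727 122.9920317 ] [[ 9.51334928e-01 -4.22679953e-04 -3.08158524e-01]
 [ 3.08158635e-01  2.28744976e-04  9.51334958e-01]
 [-3.31620502e-04 -9.99999885e-01  3.47865563e-04]]
[333.12541623 257.69545888]
273 197
```

View pics/w1c.png

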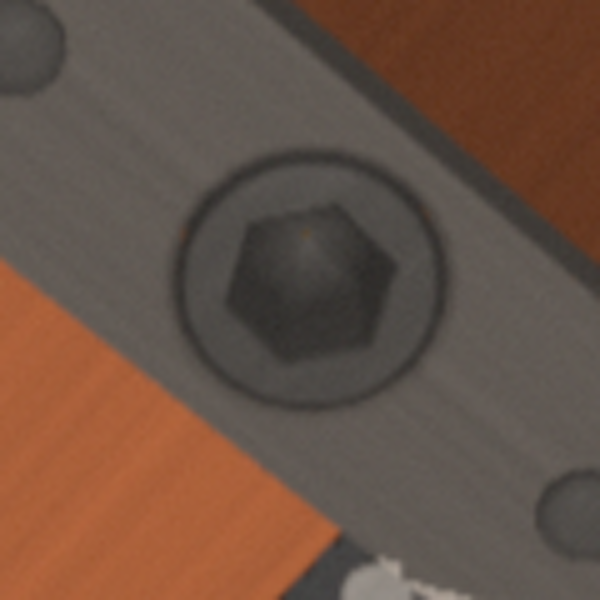

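View pics/w1.png

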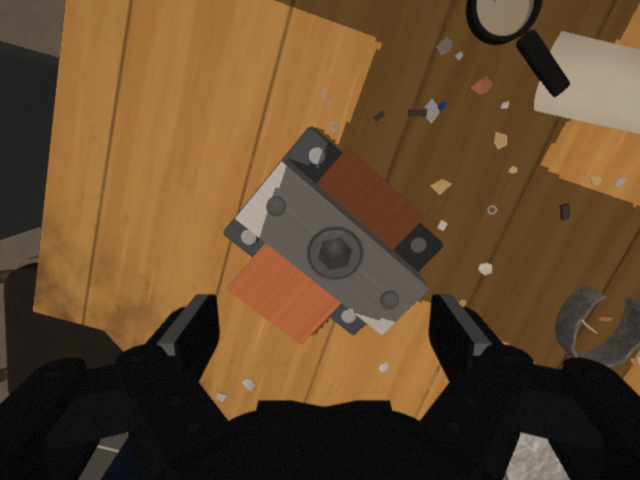

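```bash
python3 - <<'E'
from h import *
c=cam("wrist")
pts=[(333,203),(398,268),(370,347),(291,363),(226,300),(250,214)]
P=np.array([px2z(c,273+u/5-.4,197+v/5-.4,42)[:2] for u,v in pts]); m=P.mean(0)
d=P-m; print(m,np.linalg.norm(d,axis=1),np.degrees(np.arctan2(d[:,1],d[:,0])))
a=np.arctan2(d[:,1],d[:,0]); print(np.degrees(np.angle(np.exp(6j*a).mean())/6))
print("head",px2z(c,273+312/5-.4,197+279/5-.4,42))
for u,v in((18,46),(580,514)): print(px2z(c,273+u/5,197+v/5,46))
E
```

```text
[502.66009268  81.42970293] [10.47645934 10.69216407 11.05076629 10.69265026 10.64380768 11.53638177] [  94.02102197   28.35651162  -30.8107688   -85.22161241 -150.27130419
  148.28301611]
-29.29573591005642
head [502.56518322  81.9535039   42.        ]
[461.19216485  99.46973075  46.        ]
[543.74537955  64.05406395  46.        ]
```

```bash
python3 - <<'E'
from h import *
s=ctrl.sense();print(s["eef_pos"])
for n,ox,oy in(("top",360,195),("scene",300,295)):
    c=cam(n); im=cv2.resize(c["img"][:,:,::-1],None,fx=4,fy=4,interpolation=cv2.INTER_CUBIC)
    b=np.array([596.3,-153.3,0]); a=np.radians(-72); u=np.array([np.cos(a),np.sin(a),0])
    pts=[b+[0,0,z] for z in(45,80,120,144)]+[b+[0,0,156]+5*u]+[b+[0,0,161]+x*u for x in(17,40,66)]
    for q in pts:
        p=proj(c,q); cv2.circle(im,(int(p[0]*4+2),int(p[1]*4+2)),4,(0,0,255),-1)
    cv2.imwrite(f"pics/m_{n}.png",im[oy*4:oy*4+420,ox*4:ox*4+420])
E
cd pics; python3 -c "
import cv2,numpy as np
cv2.imwrite('m.png',cv2.resize(np.hstack([cv2.imread('m_top.png'),cv2.imread('m_scene.png')]),(800,400)))"
```

```text
[496.39492336  79.45257177 123.33098851]
```

View pics/m.png

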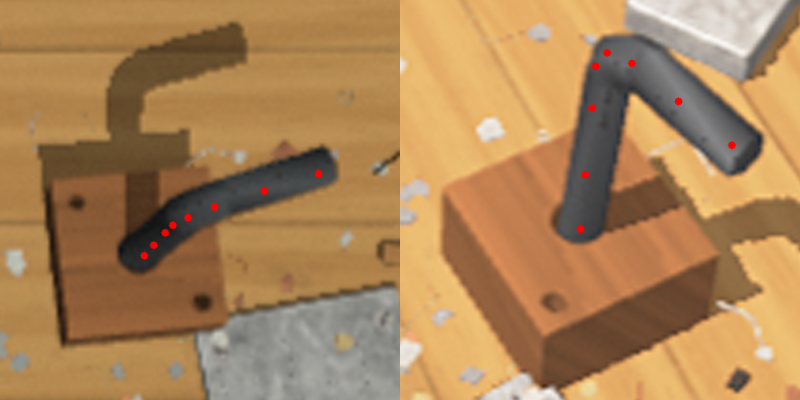

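jog_arm --targets '[{"offset":[0,-0.03,-0.02],"yaw":0},{"offset":[0.003,-0.06,-0.05],"yaw":0},{"offset":[0.008,-0.08,-0.085],"yaw":0},{"offset":[0.012,-0.08,-0.12],"yaw":0},{"offset":[0.016,-0.08,-0.155],"yaw":0},{"offset":[0.02,-0.08,-0.19],"yaw":0},{"offset":[0.024,-0.08,-0.225],"yaw":0},{"offset":[0.024,-0.08,-0.253],"yaw":0},{"offset":[0.024,-0.08,-0.253],"yaw":0},{"offset":[0.024,-0.08,-0.253],"yaw":0},{"offset":[0.024,-0.08,-0.253],"yaw":0}]'

```text
time_s: 3.33
eef_pos: [597.6, -151.4, 203.9]
ee_rot: [0.698, -0.698, -0.112, 0.112]
force: [-0.9, -0.4, -0.9]
grip_width: 1.002
```

```bash
python3 - <<'E'
from h import *
l=[]
for i in range(4):
    s=ctrl.sense(); l.append(s["eef_pos"].round(2)); c=cam("wrist","w2" if i==0 else None)
print(l, np.degrees(np.arctan2(rot(s)[1,0],rot(s)[0,0])), s["joints"])
E
```

```text
[array([ 597.61, -151.45,  203.93]), array([ 597.61, -151.27,  204.08]), array([ 597.63, -151.32,  204.16]), array([ 597.67, -151.46,  204.16])] 18.22663208190171 [-4.38187270e-01  5.48240432e-01  1.26533000e+00  6.02766088e-04
  1.32697090e+00 -7.56447049e-01]
```

View pics/w2.png

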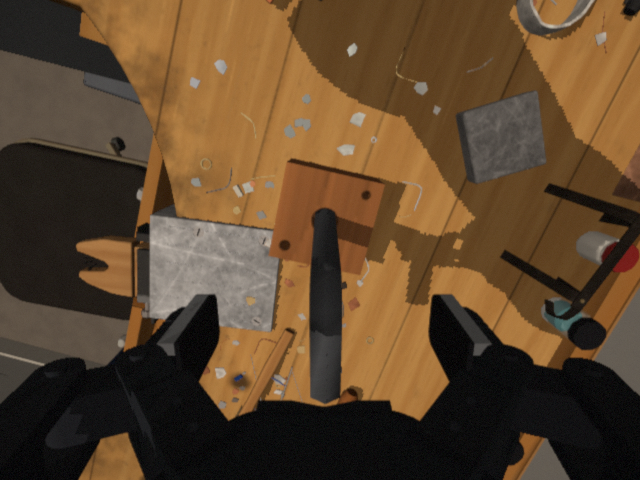

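jog_arm --targets '[{"offset":[0,0.025,-0.003],"yaw":0},{"offset":[0,0.05,-0.003],"yaw":0},{"offset":[0,0.07,-0.003],"yaw":0},{"offset":[0,0.08,-0.003],"yaw":0},{"offset":[0,0.084,-0.003],"yaw":0},{"offset":[0,0.084,-0.003],"yaw":0},{"offset":[0,0.084,-0.003],"yaw":0}]'

```text
time_s: 4.12
eef_pos: [599.2, -154.6, 121.4]
ee_rot: [-0.698, 0.699, 0.113, -0.111]
force: [0.6, 0.4, -0.3]
grip_width: 0.998
```

```bash
python3 - <<'E'
from h import *
cam("scene","s3");c=cam("wrist","w3"); print(ctrl.sense())
E
```

```text
{'time_s': 4.2167, 'joints': array([-4.41917454e-01,  6.31079518e-01,  1.35429982e+00,  5.38528418e-04,
        1.15276750e+00, -7.60108465e-01]), 'dq': array([-0.00174045,  0.00258025,  0.00251653, -0.00079372, -0.00162833,
       -0.00030912]), 'tau': array([ 3.39127507e-02, -5.27801335e+01, -2.38371724e+01,  2.11867620e-03,
       -1.14885497e-03,  4.27445793e-04]), 'eef_pos': array([ 599.28555159, -154.74733813,  121.55298461]), 'ee_rot': array([-0.69764256,  0.69873314,  0.11305061, -0.11084408]), 'force': array([ 0.34354957,  0.951541  , -0.12321029]), 'wrist_torque': array([ 0.04755349, -0.00236898,  0.03331105]), 'grip_width': 1.0041226064335993}
```

View pics/w3.png

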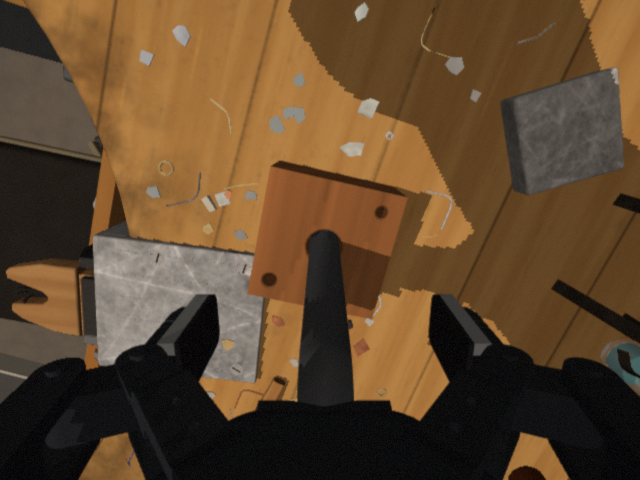

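View pics/s3.png

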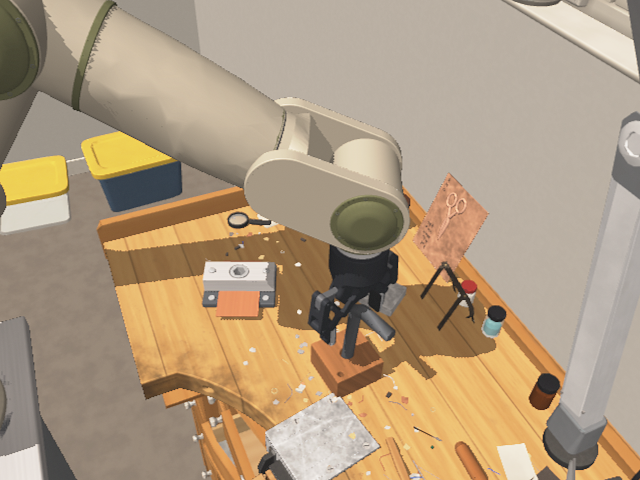

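jog_arm --targets '[{"offset":[0,0,0],"yaw":0},{"offset":[0,0,0],"yaw":0},{"offset":[0,0,0],"yaw":0},{"offset":[0,0,0],"yaw":0},{"offset":[0,0,0],"yaw":0},{"offset":[0,0,0],"yaw":0},{"offset":[0,0,0],"yaw":0},{"offset":[0,0,0],"yaw":0}]' --fingers 0 --grip_force 25

```text
time_s: 4.88
eef_pos: [599.3, -154.7, 121.6]
ee_rot: [-0.698, 0.699, 0.113, -0.111]
force: [0.6, -0.7, 1.3]
grip_width: 0.193
```

jog_arm --targets '[{"offset":[0,-0.01,0],"yaw":0},{"offset":[0,-0.025,0],"yaw":0},{"offset":[0,-0.04,0],"yaw":0},{"offset":[0,-0.055,0],"yaw":0},{"offset":[0,-0.065,0],"yaw":0},{"offset":[0,-0.072,0],"yaw":0},{"offset":[0,-0.072,0],"yaw":0},{"offset":[0,-0.072,0],"yaw":0}]'

```text
time_s: 5.55
eef_pos: [598.9, -154.6, 193.2]
ee_rot: [-0.698, 0.699, 0.113, -0.111]
force: [0.2, -0.1, -3.8]
grip_width: 0.194
```

```bash
python3 - <<'E'
from h import *
cam("scene","s4");cam("top","t4");c=cam("wrist","w4"); s=ctrl.sense();print(s["eef_pos"],s["force"],s["wrist_torque"],s["grip_width"])
a=cv2.imread("pics/s4.png")[200:440,240:480];b=cv2.imread("pics/t4.png")[130:370,280:520]
cv2.imwrite("pics/st4.png",cv2.resize(np.hstack([a,b]),None,fx=1.6,fy=1.6))
E
```

```text
[ 598.74844196 -154.52118089  192.59699281] [-0.19741779 -0.2239538  -2.9377654 ] [ 0.00606053 -0.00583491  0.03771391] 0.19190385172125266
```

View pics/st4.png

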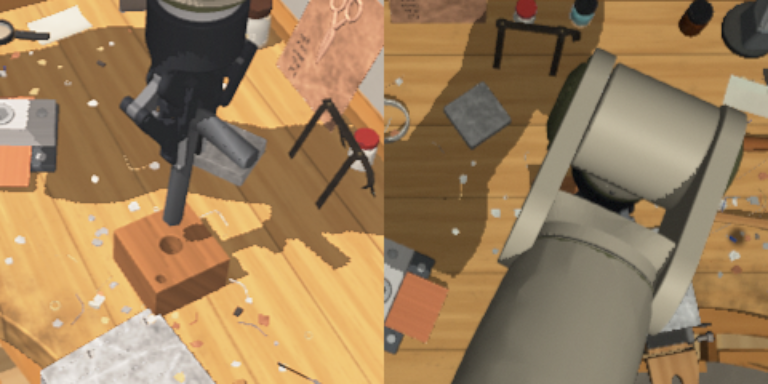

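View pics/w4.png

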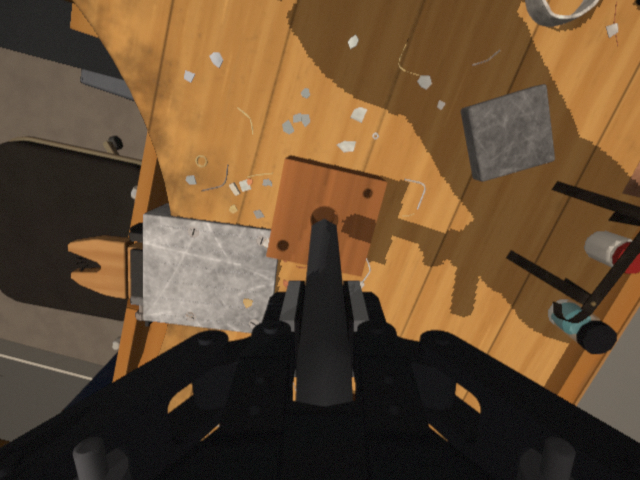

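jog_arm --targets '[{"offset":[0.007,0,0.02],"yaw":0.08},{"offset":[0.015,0,0.045],"yaw":0.16},{"offset":[0.02,0,0.06],"yaw":0.25},{"offset":[0.025,0,0.076],"yaw":0.25},{"offset":[0.025,0.02,0.076],"yaw":0.25},{"offset":[0.025,0.04,0.076],"yaw":0.25},{"offset":[0.025,0.055,0.076],"yaw":0.25},{"offset":[0.025,0.065,0.076],"yaw":0.25},{"offset":[0.025,0.065,0.076],"yaw":0.25}]'

```text
time_s: 6.45
eef_pos: [597.8, -74.2, 125.0]
ee_rot: [0.707, -0.706, -0.023, 0.025]
force: [-0.4, 1.0, -2.4]
grip_width: 0.192
```

```bash
python3 - <<'E'
from h import *
cam("scene","s5");c=cam("wrist","w5"); s=ctrl.sense();print(s["eef_pos"],s["force"],s["wrist_torque"],np.degrees(np.arctan2(rot(s)[1,0],rot(s)[0,0])))
a=cv2.imread("pics/s5.png")[200:440,240:480]
cv2.imwrite("pics/s5c.png",cv2.resize(a,None,fx=2.5,fy=2.5))
E
```

```text
[599.0205469  -74.64051911 127.84925123] [ 0.76543036  0.66628842 -2.00121859] [-0.02590336 -0.0148586  -0.04359071] 3.8846843726213645
```

View pics/s5c.png

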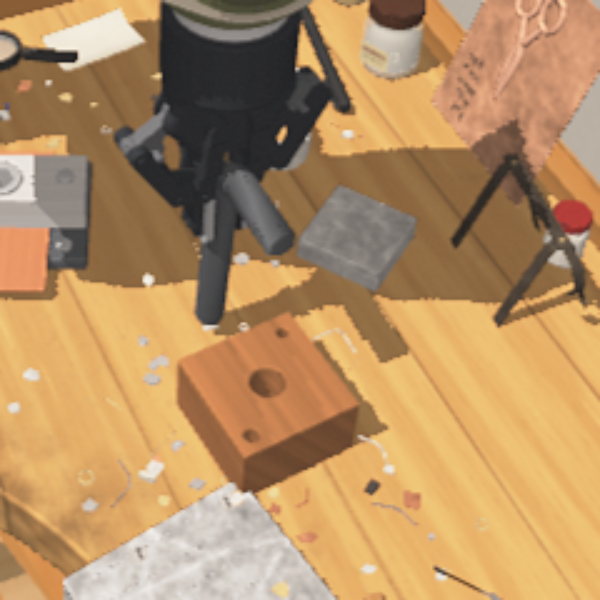

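View pics/w5.png

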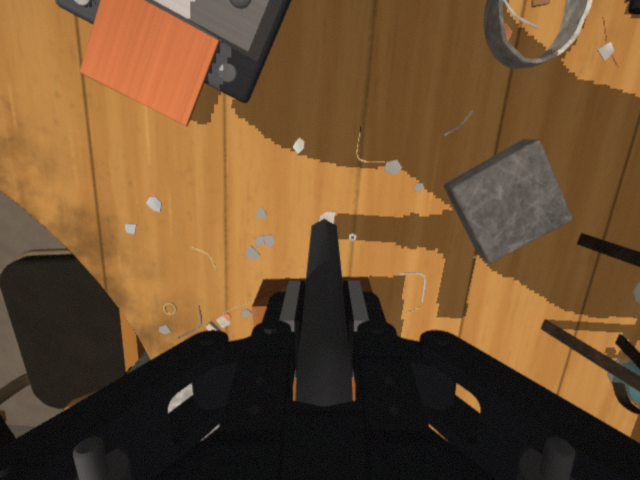

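```bash
cat >> h.py <<'E'
def tooltip(c,s,L,th,side=0,G=2.0):
    p=np.array([0,-G,0])+L*np.array([0,np.cos(th),np.sin(th)])+side*np.array([0,-np.sin(th),np.cos(th)])
    return s["eef_pos"]+rot(s)@p
E
python3 - <<'E'
from h import *
s=ctrl.sense();c=cam("wrist")
for d in (0,5,10,15,20,25,30): print(d,proj(c,tooltip(c,s,113,np.radians(d))).round(1), tooltip(c,s,113,np.radians(d)).round(1))
E
```

```text
0 [324.2 240.1] [599.2 -74.7  16.8]
5 [324.2 226.5] [598.6 -64.8  17.3]
10 [324.2 212.9] [597.9 -55.1  18.6]
15 [324.2 199.2] [597.2 -45.5  20.7]
20 [324.2 185.6] [596.6 -36.1  23.7]
25 [324.2 171.9] [596.  -27.   27.4]
30 [324.2 158.1] [595.4 -18.3  32. ]
```

jog_arm --targets '[{"offset":[0,0,-0.012],"yaw":0},{"offset":[0,0,-0.022],"yaw":0},{"offset":[0,0,-0.032],"yaw":0},{"offset":[0,0.002,-0.042],"yaw":0},{"offset":[0,0.004,-0.052],"yaw":0},{"offset":[0,0.007,-0.062],"yaw":0},{"offset":[0,0.009,-0.07],"yaw":0},{"offset":[0,0.012,-0.078],"yaw":0},{"offset":[0,0.013,-0.086],"yaw":0},{"offset":[0,0.013,-0.086],"yaw":0},{"offset":[0,0.013,-0.086],"yaw":0}]'

```text
time_s: 7.52
eef_pos: [605.0, -161.3, 115.3]
ee_rot: [-0.706, 0.707, 0.025, -0.023]
force: [0.3, 0.0, -1.7]
grip_width: 0.197
```

```bash
python3 - <<'E'
from h import *
cam("scene","s6"); s=ctrl.sense();c=cam("wrist","w6"); print(s["eef_pos"],s["force"],s["wrist_torque"],np.degrees(np.arctan2(rot(s)[1,0],rot(s)[0,0])),s["grip_width"])
for d in range(0,60,10): print(d,proj(c,tooltip(c,s,113,np.radians(d))).round(1), tooltip(c,s,113,np.radians(d)).round(1))
a=cv2.imread("pics/s6.png")[200:440,240:480]
cv2.imwrite("pics/s6c.png",np.hstack([cv2.resize(a,(400,400)),cv2.resize(cv2.imread("pics/w6.png")[:,80:560],(400,400))]))
E
```

```text
[ 605.12519061 -161.01706714  115.47958454] [-0.65209944  0.36429098 -2.21902859] [-0.08741733  0.03311808  0.01052659] 3.884373894649676 0.19455379714297819
0 [324.2 240.1] [ 605.5 -161.2    4.5]
10 [324.2 212.9] [ 604.1 -141.6    6.2]
20 [324.2 185.6] [ 602.8 -122.6   11.2]
30 [324.2 158.1] [ 601.6 -104.8   19.5]
40 [324.2 130.2] [600.5 -88.7  30.8]
50 [324.2 101.7] [599.5 -74.8  44.7]
```

View pics/s6c.png

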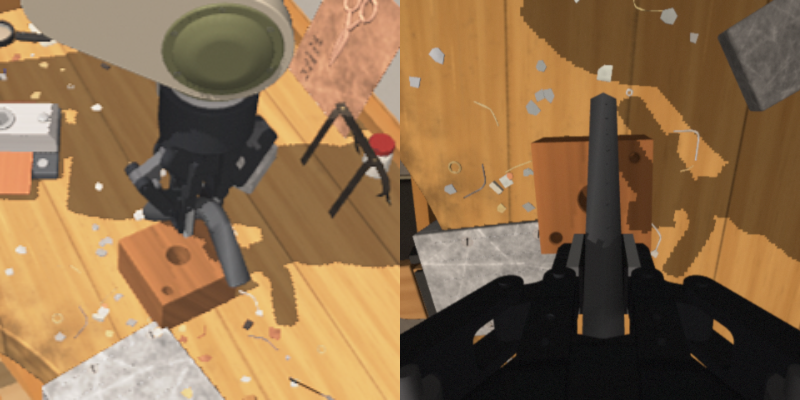

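jog_arm --targets '[{"offset":[0,0.004,-0.008],"yaw":0},{"offset":[0,0.008,-0.015],"yaw":0},{"offset":[0,0.012,-0.022],"yaw":0},{"offset":[0,0.016,-0.03],"yaw":0},{"offset":[0,0.018,-0.033],"yaw":0},{"offset":[0,0.018,-0.033],"yaw":0},{"offset":[0,0.018,-0.033],"yaw":0}]'

```text
time_s: 8.2
eef_pos: [607.5, -194.4, 97.6]
ee_rot: [-0.706, 0.708, 0.025, -0.023]
force: [0.5, 0.1, -2.0]
grip_width: 0.19
```

```bash
python3 - <<'E'
from h import *
cam("scene","s7"); s=ctrl.sense();c=cam("wrist","w7"); print(s["eef_pos"],s["force"],s["wrist_torque"],np.degrees(np.arctan2(rot(s)[1,0],rot(s)[0,0])),s["grip_width"])
for d in range(40,80,5): print(d,proj(c,tooltip(c,s,113,np.radians(d),8.5)).round(1), tooltip(c,s,113,np.radians(d)).round(1))
a=cv2.imread("pics/s7.png")[200:440,240:480]
cv2.imwrite("pics/s7c.png",np.hstack([cv2.resize(a,(400,400)),cv2.resize(cv2.imread("pics/w7.png")[:,80:560],(400,400))]))
E
```

```text
[ 607.50968153 -194.14113603   97.71312122] [-0.39095283  0.09951075 -2.3354273 ] [0.00130753 0.02435744 0.0352714 ] 3.8958532732106854 0.19926154931004833
40 [324.2 117.6] [ 602.9 -121.9   13. ]
45 [324.2 103.2] [ 602.3 -114.6   19.6]
50 [324.2  88.8] [ 601.9 -108.    26.8]
55 [324.2  74.2] [ 601.4 -101.9   34.7]
60 [324.2  59.4] [601.  -96.6  43. ]
65 [324.2  44.7] [600.7 -92.1  51.7]
70 [324.3  29.9] [600.4 -88.3  60.8]
75 [324.3  15.2] [600.2 -85.3  70.2]
```

View pics/s7c.png

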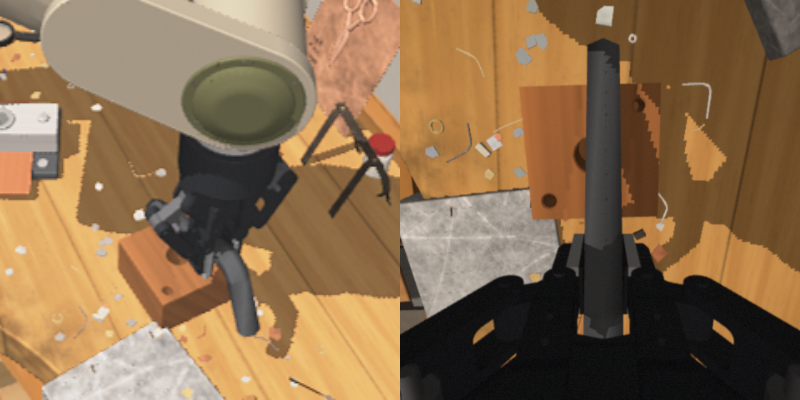

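jog_arm --targets '[{"offset":[0,-0.025,0],"yaw":0},{"offset":[0,-0.045,0.015],"yaw":0},{"offset":[0,-0.05,0.045],"yaw":0},{"offset":[0,-0.05,0.08],"yaw":0},{"offset":[0,-0.05,0.115],"yaw":0},{"offset":[0,-0.045,0.145],"yaw":0},{"offset":[0,-0.03,0.164],"yaw":0},{"offset":[0,-0.005,0.166],"yaw":0},{"offset":[0,0.015,0.164],"yaw":0},{"offset":[0,0.025,0.164],"yaw":0},{"offset":[0,0.025,0.164],"yaw":0}]'

```text
time_s: 9.22
eef_pos: [595.4, -30.2, 70.3]
ee_rot: [-0.706, 0.707, 0.024, -0.024]
force: [-0.2, -0.2, -3.1]
grip_width: 0.194
```

```bash
python3 - <<'E'
from h import *
cam("scene","s8"); s=ctrl.sense();c=cam("wrist","w8"); print(s["eef_pos"],s["force"],s["wrist_torque"],np.degrees(np.arctan2(rot(s)[1,0],rot(s)[0,0])),s["grip_width"])
a=cv2.imread("pics/s8.png")[200:440,240:480]
cv2.imwrite("pics/s8c.png",np.hstack([cv2.resize(a,(400,400)),cv2.resize(cv2.imread("pics/w8.png")[:,80:560],(400,400))]))
E
```

```text
[596.28606986 -30.4673917   72.04974476] [ 0.82878735 -0.0935572  -2.45952235] [-0.03314562 -0.06336085  0.00090702] 3.8977864841759824 0.19208786242234768
```

View pics/s8c.png

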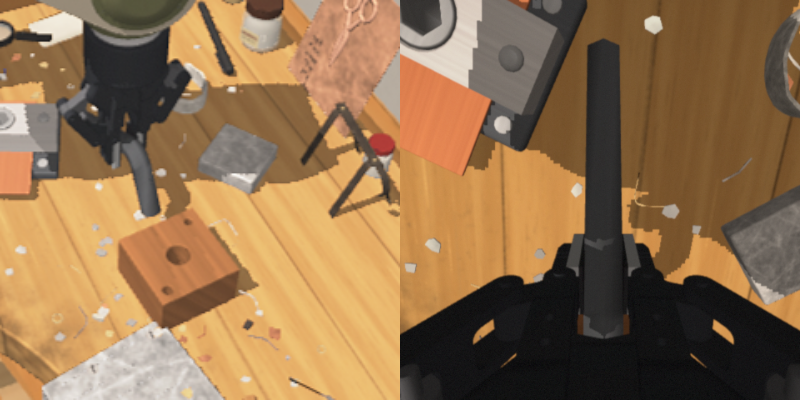

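jog_arm --targets '[{"offset":[0,0,-0.008],"yaw":0},{"offset":[0,0,-0.014],"yaw":0},{"offset":[0,0,-0.018],"yaw":0},{"offset":[0,0,-0.022],"yaw":0},{"offset":[0,0,-0.026],"yaw":0},{"offset":[0,0,-0.029],"yaw":0},{"offset":[0,0,-0.031],"yaw":0},{"offset":[0,0,-0.031],"yaw":0}]'

```text
time_s: 9.98
eef_pos: [599.8, -59.6, 75.6]
ee_rot: [0.707, -0.706, -0.027, 0.021]
force: [-0.9, 15.8, 6.4]
grip_width: 0.198
```

```bash
python3 - <<'E'
from h import *
cam("scene","s9"); s=ctrl.sense();c=cam("wrist","w9"); print(s["eef_pos"],s["force"],s["wrist_torque"],np.degrees(np.arctan2(rot(s)[1,0],rot(s)[0,0])),s["grip_width"])
for d in range(60,100,5): print(d,proj(c,tooltip(c,s,113,np.radians(d),-0)).round(1),proj(c,tooltip(c,s,70,np.radians(d),8.5)).round(1))
a=cv2.imread("pics/s9.png")[200:440,240:480]
cv2.imwrite("pics/s9c.png",np.hstack([cv2.resize(a,(400,400)),cv2.resize(cv2.imread("pics/w9.png")[:,80:560],(400,400))]))
E
```

```text
[599.707168   -59.66145763  75.4086061 ] [-1.98636985 16.82377559  5.07836828] [ 2.59144163  0.32107901 -0.01000646] 3.882878299303425 0.19432024080222746
60 [324.2  72.7] [324.3 148.6]
65 [324.2  58. ] [324.3 143.6]
70 [324.2  43.3] [324.3 139.5]
75 [324.3  28.7] [324.4 136.5]
80 [324.3  14.2] [324.4 134.8]
85 [324.3   0. ] [324.4 134.7]
90 [324.3 -13.5] [324.4 136.4]
95 [324.4 -26. ] [324.5 140.1]
```

View pics/s9c.png

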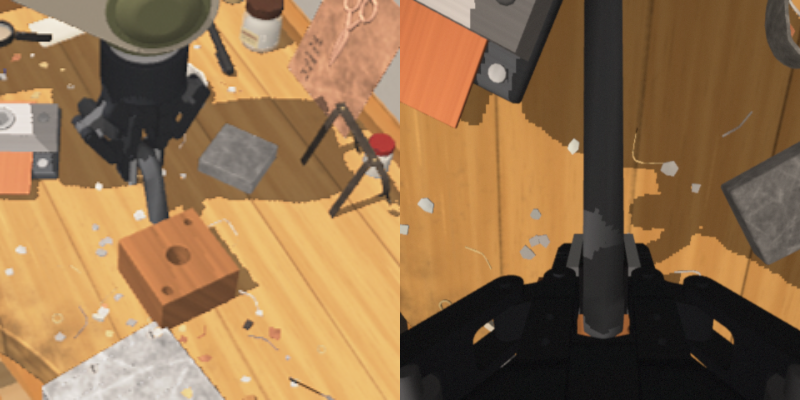

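```bash
cat >> h.py <<'E'
def theta(c,s,rows=(5,30,60,100,140),dark=75,verbose=False):
    g=cv2.GaussianBlur(cv2.cvtColor(c["img"],cv2.COLOR_RGB2HSV)[:,:,1],(3,3),0)  # saturation
    from scipy.optimize import least_squares
    out=[]
    for r in rows:
        row=c["img"][r].astype(int); sat=row.max(1)-row.min(1)
        m=(sat<45)&(row.max(1)<130)
        x=324
        if not m[x]: continue
        a=x
        while a>200 and m[a-1]: a-=1
        b=x
        while b<450 and m[b+1]: b+=1
        out.append((r,b-a+1,(a+b)/2))
    if verbose: print(out)
    M=np.array(out)
    def wid(th,r):
        # find L where centre projects to row r
        Ls=np.linspace(0,135,136); v=np.array([proj(c,tooltip(c,s,L,th)) [1] for L in Ls])
        L=np.interp(-r,-v,Ls)
        p=s["eef_pos"]+rot(s)@(np.array([0,-2,0])+L*np.array([0,np.cos(th),np.sin(th)]))
        d=-(np.linalg.inv(c["T"])@np.append(p,1))[2]
        return 17*c["intrinsics"][0,0]/d
    ths=np.radians(np.arange(55,105,1.)); e=[sum((wid(t,r)-w)**2 for r,w,_ in out) for t in ths]
    i=int(np.argmin(e)); return np.degrees(ths[i]),e[i],[round(wid(ths[i],r),1) for r,_,_ in out]
E
python3 - <<'E'
from h import *
s=ctrl.sense();c=cam("wrist"); print(theta(c,s,verbose=True))
E
```

```text
[(5, 46, 323.5), (30, 46, 323.5), (60, 46, 323.5), (100, 47, 323.0), (140, 48, 323.5)]
(np.float64(78.0), np.float64(7.702299241321711), [np.float64(46.9), np.float64(46.7), np.float64(46.4), np.float64(46.0), np.float64(45.7)])
```

jog_arm --targets '[{"offset":[0,-0.004,-0.002],"yaw":0},{"offset":[0,-0.008,-0.004],"yaw":0},{"offset":[0,-0.012,-0.005],"yaw":0},{"offset":[0,-0.015,-0.006],"yaw":0},{"offset":[0,-0.015,-0.006],"yaw":0}]'

```text
time_s: 10.55
eef_pos: [600.7, -66.8, 91.7]
ee_rot: [-0.706, 0.707, 0.027, -0.02]
force: [0.5, -0.0, -3.0]
grip_width: 0.192
```

```bash
python3 - <<'E'
from h import *
cam("scene","s10"); s=ctrl.sense();c=cam("wrist","w10"); print(s["eef_pos"],s["force"],s["wrist_torque"],np.degrees(np.arctan2(rot(s)[1,0],rot(s)[0,0])),s["grip_width"])
print(theta(c,s,verbose=True))
a=cv2.imread("pics/s10.png")[200:440,240:480]
cv2.imwrite("pics/s10c.png",np.hstack([cv2.resize(a,(400,400)),cv2.resize(cv2.imread("pics/w10.png")[:,80:560],(400,400))]))
E
```

```text
[600.4239835  -66.54523346  91.16813461] [ 0.90246607 -0.07188027 -2.90999649] [-0.13305532  0.04145442  0.0032476 ] 3.8469323182463557 0.19587972114912217
[(5, 50, 323.5), (30, 50, 323.5), (60, 50, 323.5), (100, 50, 323.5), (140, 50, 323.5)]
(np.float64(84.0), np.float64(6.177300800862612), [np.float64(51.4), np.float64(50.8), np.float64(50.1), np.float64(49.2), np.float64(48.3)])
```

View pics/s10c.png

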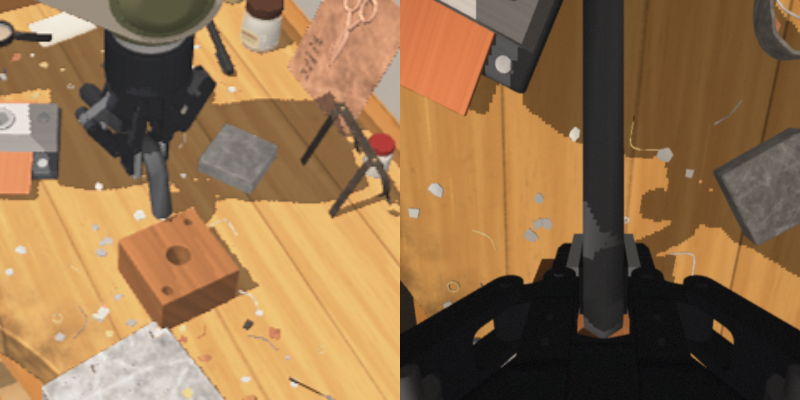

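jog_arm --targets '[{"offset":[0,0.004,0.006],"yaw":0},{"offset":[0,0.016,0.006],"yaw":0},{"offset":[0,0.018,0.002],"yaw":0},{"offset":[0,0.016,-0.002],"yaw":0},{"offset":[0,0.012,-0.004],"yaw":0},{"offset":[0,0.008,-0.005],"yaw":0},{"offset":[0,0.004,-0.006],"yaw":0},{"offset":[0,0.002,-0.006],"yaw":0}]'

```text
time_s: 11.32
eef_pos: [600.6, -72.2, 89.1]
ee_rot: [0.707, -0.706, -0.026, 0.021]
force: [-0.8, 3.7, -6.1]
grip_width: 0.189
```

```bash
python3 - <<'E'
from h import *
cam("scene","s11"); s=ctrl.sense();c=cam("wrist","w11"); print(s["eef_pos"],s["force"],s["wrist_torque"],np.degrees(np.arctan2(rot(s)[1,0],rot(s)[0,0])),s["grip_width"])
print(theta(c,s,verbose=True))
E
```

```text
[600.72237828 -72.10883459  89.46448465] [-1.0618704   5.83695828 -2.4261864 ] [ 1.10703753  0.28788775 -0.04956077] 3.8513057361021965 0.19971908402853572
[(5, 57, 324.0), (30, 56, 323.5), (60, 55, 324.0), (100, 55, 324.0), (140, 54, 323.5)]
(np.float64(92.0), np.float64(7.185123990872407), [np.float64(58.0), np.float64(56.9), np.float64(55.6), np.float64(53.9), np.float64(52.1)])
```

jog_arm --targets '[{"offset":[0,0,0.01],"yaw":0},{"offset":[0,-0.02,0.03],"yaw":0},{"offset":[0,-0.04,0.04],"yaw":0},{"offset":[0,-0.06,0.04],"yaw":0},{"offset":[0,-0.06,0.04],"yaw":0},{"offset":[0,-0.06,0.04],"yaw":0}]'

```text
time_s: 11.92
eef_pos: [598.1, -32.3, 150.3]
ee_rot: [-0.706, 0.707, 0.028, -0.02]
force: [-0.4, 0.7, -2.7]
grip_width: 0.192
```

```bash
python3 - <<'E'
from h import *
c2=cam("scene","s12"); s=ctrl.sense();c=cam("wrist","w12"); print(s["eef_pos"],s["force"],s["wrist_torque"],np.degrees(np.arctan2(rot(s)[1,0],rot(s)[0,0])),s["grip_width"])
print(theta(c,s,verbose=True))
p=proj(c2,s["eef_pos"]);print(p); u,v=map(int,p)
a=c2["img"][v-60:v+90,u-75:u+75,::-1];print(u-75,v-60)
cv2.imwrite("pics/s12c.png",cv2.resize(a,(600,600),interpolation=cv2.INTER_CUBIC))
t=cam("top","t12")
E
```

```text
[597.43470659 -32.3387642  148.89598035] [-0.0701573  -0.43378969 -2.95811284] [-0.07527764  0.04755047 -0.01099251] 3.849349439246552 0.1935704030504462
[(5, 56, 323.5), (30, 88, 307.5), (60, 152, 275.5), (100, 54, 323.5), (140, 54, 323.5)]
(np.float64(104.0), np.float64(8072.067530296967), [np.float64(70.7), np.float64(68.6), np.float64(66.1), np.float64(62.8), np.float64(59.4)])
[316.57415983 253.23925292]
241 193
```

View pics/s12c.png

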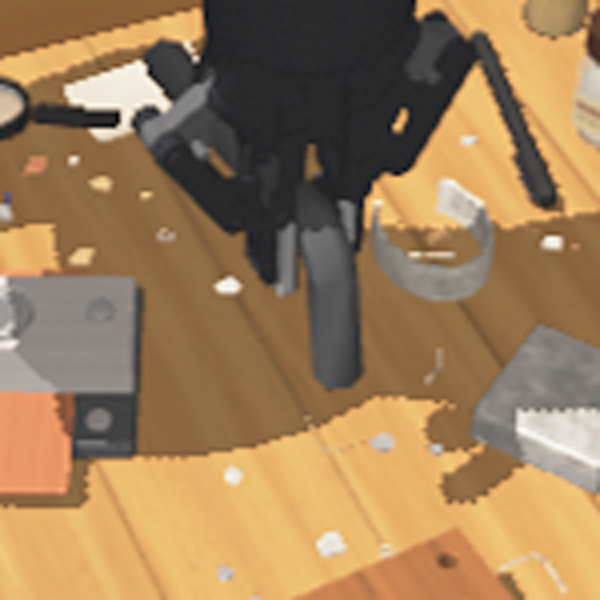

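View pics/w12.png

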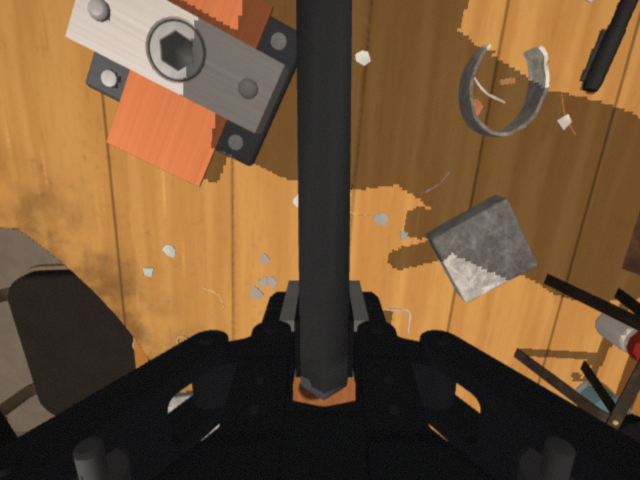

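```bash
python3 - <<'E'
from h import *
s=ctrl.sense();c=cam("scene");R0=rot(s)
def pt(th,D,x):  # x along short arm from corner
    return s["eef_pos"]+R0@(np.array([0,-2,0])-D*np.array([0,np.cos(th),np.sin(th)])+x*np.array([0,np.sin(th),-np.cos(th)]))
f=lambda P:(proj(c,P)-[241,193])*4+2
for D in(30,37):
  for d in(82,86,90,94,98):
    t=np.radians(d); a,b=f(pt(t,D,25)),f(pt(t,D,66)); print(D,d,a.round(0),b.round(0),"slope",((b-a)[0]/(b-a)[1]).round(3))
E
```

```text
30 82 [343. 335.] [347. 417.] slope 0.049
30 86 [341. 337.] [342. 414.] slope 0.008
30 90 [339. 338.] [336. 410.] slope -0.039
30 94 [337. 338.] [331. 405.] slope -0.092
30 98 [334. 339.] [325. 400.] slope -0.154
37 82 [352. 346.] [356. 428.] slope 0.047
37 86 [350. 348.] [351. 425.] slope 0.004
37 90 [348. 350.] [345. 422.] slope -0.043
37 94 [345. 351.] [339. 418.] slope -0.097
37 98 [343. 352.] [333. 413.] slope -0.16
```

```bash
python3 - <<'E'
from h import *
s=ctrl.sense();c=cam("wrist");R0=rot(s)
for D in(5,10,15,20,25,30,37,45):
  print(D,[proj(c,s["eef_pos"]+R0@(np.array([0,-2,0])-(D-5+8.5)*np.array([0,np.cos(t),np.sin(t)]))).round(0)[1] for t in np.radians([80,90])],[proj(c,s["eef_pos"]+R0@(np.array([0,-2,0])-D*np.array([0,np.cos(t),np.sin(t)])+66*np.array([0,np.sin(t),-np.cos(t)])-8.5*np.array([0,np.cos(t),np.sin(t)]))).round(0)[1] for t in np.radians([80,90])])
c=cam("wrist"); cv2.imwrite("pics/w12c.png",cv2.resize(c["img"][250:450,220:430,::-1],None,fx=3.5,fy=3,interpolation=cv2.INTER_CUBIC))
E
```

```text
5 [np.float64(346.0), np.float64(344.0)] [np.float64(307.0), np.float64(286.0)]
10 [np.float64(358.0), np.float64(355.0)] [np.float64(315.0), np.float64(294.0)]
15 [np.float64(370.0), np.float64(366.0)] [np.float64(324.0), np.float64(302.0)]
20 [np.float64(382.0), np.float64(376.0)] [np.float64(332.0), np.float64(310.0)]
25 [np.float64(394.0), np.float64(387.0)] [np.float64(340.0), np.float64(317.0)]
30 [np.float64(406.0), np.float64(397.0)] [np.float64(348.0), np.float64(325.0)]
37 [np.float64(423.0), np.float64(411.0)] [np.float64(360.0), np.float64(335.0)]
45 [np.float64(442.0), np.float64(427.0)] [np.float64(373.0), np.float64(347.0)]
```

View pics/w12c.png

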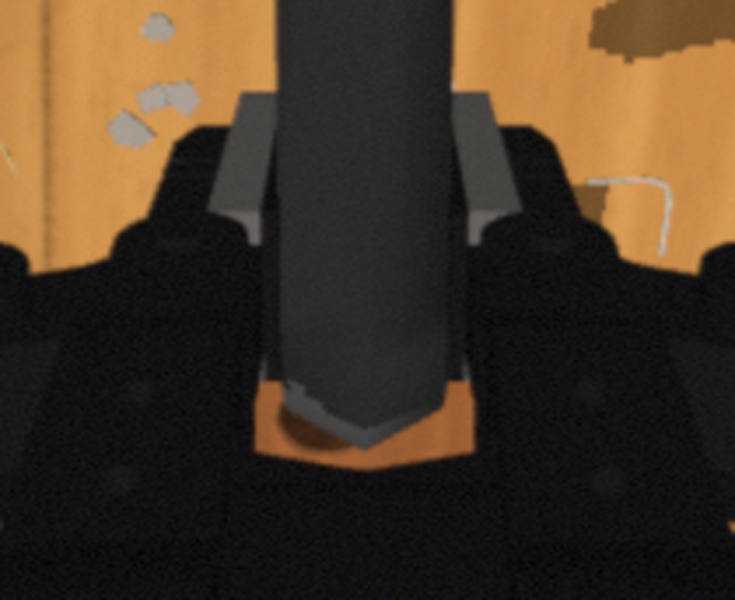

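```bash
python3 - <<'E'
from h import *
s=ctrl.sense();c=cam("scene");R0=rot(s)
im=cv2.resize(c["img"][193:343,241:391,::-1],(750,750),interpolation=cv2.INTER_CUBIC)
f=lambda P:tuple(int(x) for x in ((proj(c,P)-[241,193])*5+2.5))
W=lambda p:s["eef_pos"]+R0@np.array(p,float)
for x in(-8.5,8.5):
  for z in(-11,11):
    cv2.circle(im,f(W([x,17,z])),4,(0,255,0),-1); cv2.circle(im,f(W([x,0,z])),4,(0,255,255),-1)
D=28
for d,col in((80,(255,0,0)),(90,(0,0,255))):
    th=np.radians(d);e1=np.array([0,np.cos(th),np.sin(th)]);e2=np.array([0,np.sin(th),-np.cos(th)])
    for x in(-8.5,8.5):
      cv2.line(im,f(W(np.array([x,-2,0])-D*e1+17*e2)),f(W(np.array([x,-2,0])-D*e1+66*e2)),col,1)
cv2.imwrite("pics/ov.png",im)
print(s["eef_pos"])
E
```

```text
[597.25383265 -32.36719347 148.41604253]
```

View pics/ov.png

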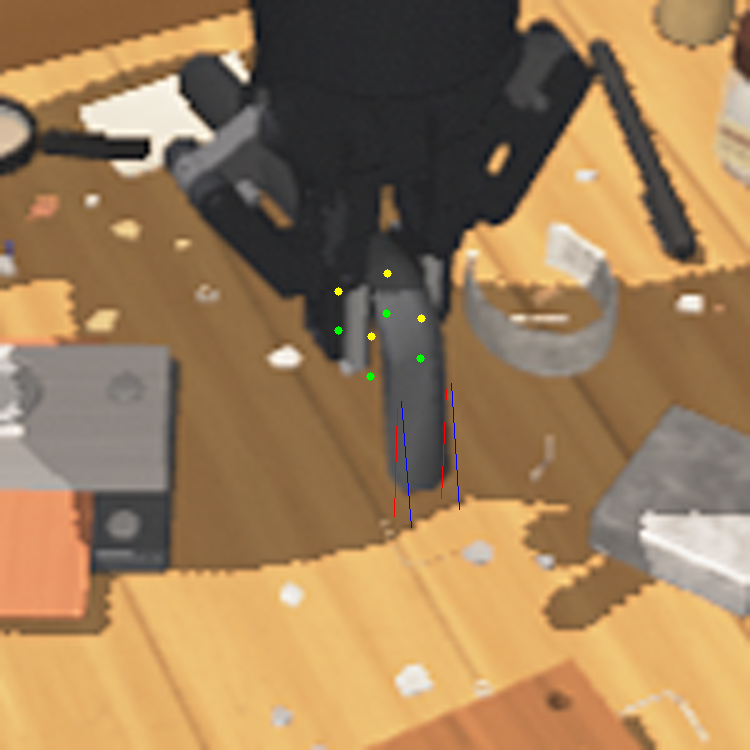

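jog_arm --targets '[{"offset":[0,0.03,-0.015],"yaw":0},{"offset":[0,0.055,-0.028],"yaw":0},{"offset":[0,0.066,-0.034],"yaw":0},{"offset":[0,0.066,-0.036],"yaw":0},{"offset":[0,0.064,-0.038],"yaw":0},{"offset":[0,0.061,-0.041],"yaw":0},{"offset":[0,0.058,-0.044],"yaw":0},{"offset":[0,0.055,-0.046],"yaw":0},{"offset":[0,0.053,-0.048],"yaw":0},{"offset":[0,0.053,-0.048],"yaw":0}]'

```text
time_s: 13.1
eef_pos: [601.5, -80.7, 97.0]
ee_rot: [-0.706, 0.707, 0.027, -0.02]
force: [-0.1, -0.3, -2.2]
grip_width: 0.19
```

```bash
python3 - <<'E'
from h import *
c2=cam("scene","s13"); s=ctrl.sense();c=cam("wrist","w13"); print(s["eef_pos"],s["force"],s["wrist_torque"],s["grip_width"])
print(theta(c,s,verbose=True))
E
```

```text
[601.56210781 -80.74106826  96.90043449] [-0.57225535  1.09237922  0.58370139] [ 0.04741532  0.07188355 -0.02050259] 0.1941187265573934
[(5, 62, 323.5), (30, 61, 324.0), (60, 60, 323.5), (100, 58, 323.5), (140, 57, 323.0)]
(np.float64(97.0), np.float64(6.039212723677835), [np.float64(62.8), np.float64(61.4), np.float64(59.6), np.float64(57.2), np.float64(54.9)])
```

```bash
cat >> h.py <<'E'
def widths(c,rows):
    out=[]
    for r in rows:
        row=c["img"][r-1:r+2].astype(float).mean(0); 
        sat=row.max(1)-row.min(1); 
        # subpixel edges on red-blue diff
        x=324; thr=20
        a=x
        while a>230 and sat[a-1]<thr: a-=1
        b=x
        while b<420 and sat[b+1]<thr: b+=1
        if a<=230 or b>=420: continue
        fa=a-1+(sat[a-1]-thr)/(sat[a-1]-sat[a]); fb=b+1-(sat[b+1]-thr)/(sat[b+1]-sat[b])
        out.append((r,fb-fa,(fa+fb)/2))
    return np.array(out)
def fitTG(c,s,rows=range(5,260,5)):
    from scipy.optimize import least_squares
    M=widths(c,rows); med=np.polyfit(M[:,0],M[:,1],1); M=M[abs(M[:,1]-np.polyval(med,M[:,0]))<3]
    med=np.polyfit(M[:,0],M[:,1],1); M=M[abs(M[:,1]-np.polyval(med,M[:,0]))<1]
    K=c["intrinsics"];Ti=np.linalg.inv(c["T"])
    def w(p):
        th,G=p; Ls=np.linspace(-5,150,100)
        P=s["eef_pos"]+(rot(s)@(np.array([0,-G,0])[:,None]+np.outer([0,np.cos(th),np.sin(th)],Ls))).T
        q=Ti[:3,:3]@P.T+Ti[:3,3:4]; dep=-q[2]; v=K[1,2]+K[1,1]*(-q[1])/dep
        o=np.argsort(v); d=np.interp(M[:,0],v[o],dep[o]); return 17*K[0,0]/d-M[:,1]
    r=least_squares(w,[1.5,3.]); return np.degrees(r.x[0]),r.x[1],np.sqrt(np.mean(r.fun**2)),len(M), M[:,2].mean(), np.polyfit(M[:,0],M[:,2],1)[0]
E
python3 - <<'E'
from h import *
s=ctrl.sense();c=cam("wrist");print(fitTG(c,s))
E
```

```text
(np.float64(90.09301892724719), np.float64(10.634068627182033), np.float64(0.23911974386718524), 50, np.float64(323.7465190364247), np.float64(0.00035664984634495317))
```

jog_arm --targets '[{"offset":[0,-0.005,0.015],"yaw":0},{"offset":[-0.01,-0.03,0.035],"yaw":-0.1},{"offset":[-0.025,-0.05,0.06],"yaw":-0.2},{"offset":[-0.04,-0.05,0.085],"yaw":-0.3},{"offset":[-0.055,-0.05,0.11],"yaw":-0.4},{"offset":[-0.07,-0.05,0.135],"yaw":-0.5},{"offset":[-0.085,-0.05,0.155],"yaw":-0.6},{"offset":[-0.1,-0.045,0.17],"yaw":-0.7},{"offset":[-0.109,-0.04,0.179],"yaw":-0.8},{"offset":[-0.109,-0.035,0.179],"yaw":-0.9},{"offset":[-0.109,-0.033,0.179],"yaw":-0.993},{"offset":[-0.109,-0.033,0.179],"yaw":-0.993}]'

```text
time_s: 14.25
eef_pos: [480.1, 91.4, 128.6]
ee_rot: [-0.607, 0.611, 0.362, -0.356]
force: [0.1, -0.1, -2.7]
grip_width: 0.193
```

jog_arm --targets '[{"offset":[0,0,0],"yaw":0},{"offset":[0,0,0],"yaw":0},{"offset":[0,0,0],"yaw":0}]'

```text
time_s: 14.5
eef_pos: [480.2, 91.5, 128.8]
ee_rot: [-0.608, 0.612, 0.361, -0.355]
force: [0.3, 0.4, -3.5]
grip_width: 0.191
```

```bash
python3 - <<'E'
from h import *
c2=cam("scene","s14"); s=ctrl.sense();c=cam("wrist","w14");t=cam("top","t14"); print(s["eef_pos"],s["force"],s["wrist_torque"],s["grip_width"],np.degrees(np.arctan2(rot(s)[1,0],rot(s)[0,0])),s["joints"])
p=proj(c2,s["eef_pos"]);print(p); u,v=map(int,p)
u0,v0=u-60,v-45;print(u0,v0)
cv2.imwrite("pics/s14c.png",cv2.resize(c2["img"][v0:v0+120,u0:u0+120,::-1],(720,720),interpolation=cv2.INTER_CUBIC)[:600])
try: print(fitTG(c,s))
except Exception as e: print(e)
E
```

```text
[480.24501702  91.42527862 128.78777567] [-0.69364534  0.26248142 -2.61424861] [-0.01773047 -0.05726704  0.02267332] 0.1978530153564394 60.883868046982904 [-5.19415363e-02  3.64463024e-01  1.76666886e+00 -3.21964719e-04
  1.00030477e+00 -1.11437345e+00]
[219.18498292 232.27747892]
159 187
(np.float64(86.80579065167824), np.float64(14.412445459731874), np.float64(0.022279022465746322), 6, np.float64(323.63654402143396), np.float64(-0.0032213396062131822))
```

View pics/s14c.png

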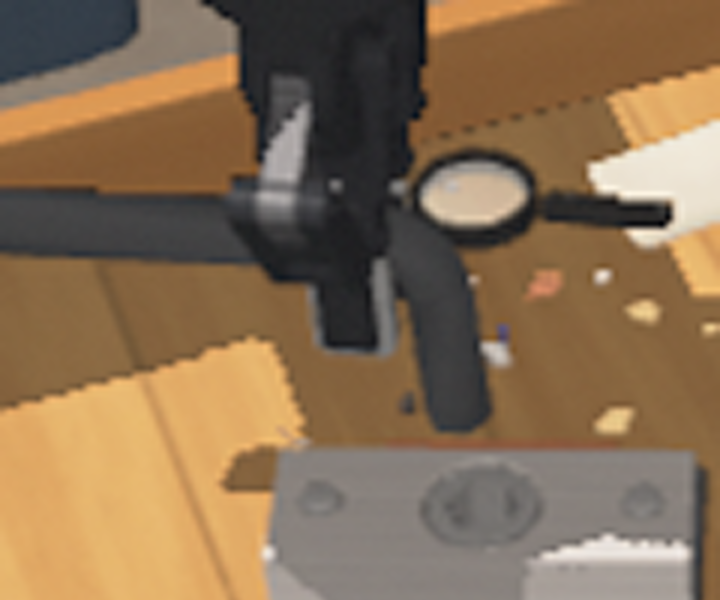

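View pics/w14.png

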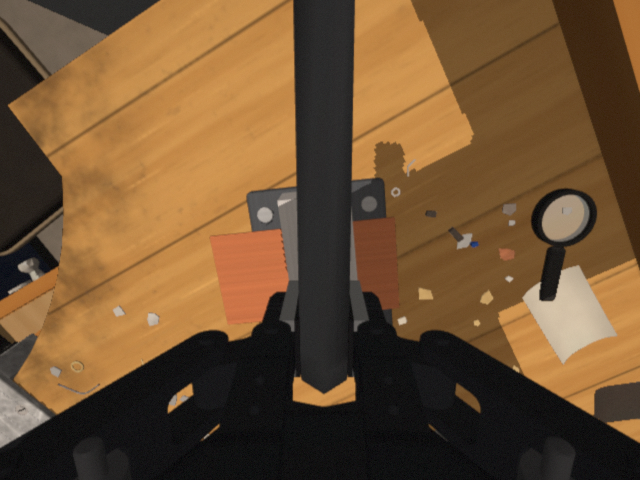

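View pics/t14.png

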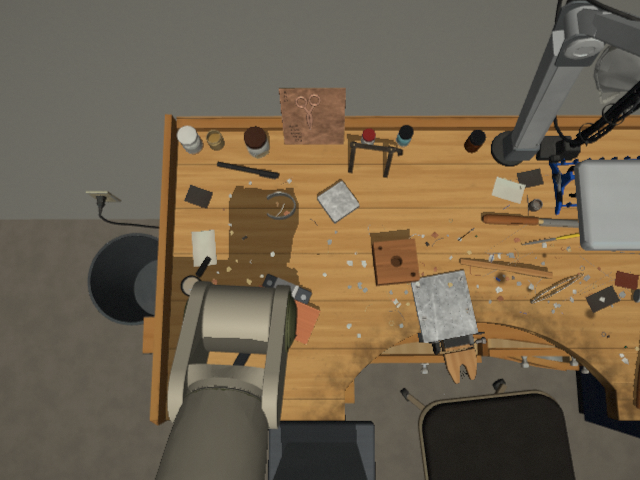

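```bash
cat > fit.py <<'E'
from h import *
from scipy.optimize import least_squares
def model(p,s,kind,t):
    th,D,G,dx=p; e1=np.array([0,np.cos(th),np.sin(th)]);e2=np.array([0,np.sin(th),-np.cos(th)])
    q=np.array([dx,-G,0]); q=q+t*e1 if kind=="L" else q-D*e1+t*e2
    return s["eef_pos"]+rot(s)@q
def fitkey(c,s,Laxis,Saxis,tip,usedx=True):
    def linedist(a,b,pt): d=b-a; n=np.array([-d[1],d[0]])/np.linalg.norm(d); return n@(np.array(pt)-a)
    def res(p):
        p=np.append(p,0.)
        P=lambda k,t:proj(c,model(p,s,k,t))
        a,b=P("L",40),P("L",110); r=[linedist(a,b,x) for x in Laxis]
        a,b=P("S",25),P("S",60); r+=[linedist(a,b,x) for x in Saxis]
        d=(b-a)/np.linalg.norm(b-a); r.append(d@(np.array(tip)-P("S",66)))
        return r
    r=least_squares(res,[1.55,25,5.]); return np.degrees(r.x[0]),r.x[1:],r.fun.round(2)
E
python3 - <<'E'
from fit import *
s=ctrl.sense();c=cam("scene")
k=lambda x,y:(159+x/6-.4,187+y/6-.4)
out=fitkey(c,s,[k(0,221),k(100,223.5),k(200,227)],[k(440,290),k(450,355),k(459,410)],k(461,422)); print(out)
th,(D,G)=np.radians(out[0]),out[1]
print("tip",model([th,D,G,0],s,"S",66),"socket ~503,77-81")
print(proj(c,model([th,D,G,0],s,"L",150-D)))
E
```

```text
(np.float64(88.8344611403962), array([20.53660348, 12.81247844]), array([-0.34,  0.18,  0.54,  0.16,  0.05, -0.14,  0.41]))
tip [499.83692983  80.67884771  76.11577367] socket ~503,77-81
[139.77816426 222.04085546]
```

```bash
python3 - <<'E'
from fit import *
s=ctrl.sense();c=cam("scene")
k=lambda x,y:(159+x/6-.4,187+y/6-.4)
for z in(74,76,78): print(z,px2z(c,*k(460,420),z))
w=cam("wrist"); im=cv2.imread("pics/w12.png")
cv2.imwrite("pics/w12s.png",cv2.resize(im[0:110,120:240],None,fx=6,fy=5.4,interpolation=cv2.INTER_CUBIC))
T=np.eye(4);a=np.radians(3.85)
T[:3,:3]=np.array([[np.cos(a),0,-np.sin(a)],[np.sin(a),0,np.cos(a)],[0,-1,0]]);T[:3,3]=[597.43,-32.34,148.9]
w["T"]=T@w["mount"]
print(px2z(w,176.5,50,42))
E
```

```text
74 [500.44957805  82.63305557  74.        ]
76 [499.94233351  80.63729557  76.        ]
78 [499.43508897  78.64153557  78.        ]
[503.52164008  79.68307687  42.        ]
```

View pics/w12s.png

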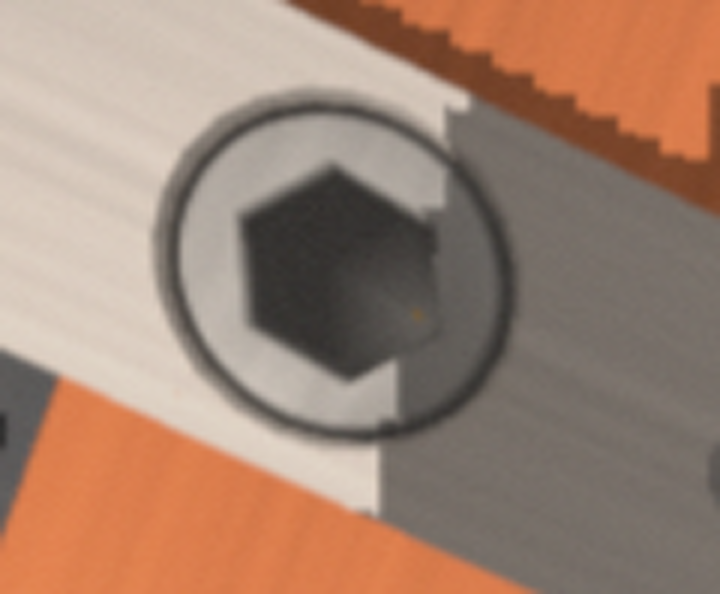

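```bash
python3 - <<'E'
from fit import *
w=cam("wrist")
T=np.eye(4);a=np.radians(3.85)
T[:3,:3]=np.array([[np.cos(a),0,-np.sin(a)],[np.sin(a),0,np.cos(a)],[0,-1,0]]);T[:3,3]=[597.43,-32.34,148.9]
w["T"]=T@w["mount"]
pts=[(335,164),(434,217),(437,331),(349,381),(249,325),(239,214)]
P=np.array([px2z(w,120+u/6-.4,v/5.4-.4,42)[:2] for u,v in pts]);m=P.mean(0);d=P-m
an=np.arctan2(d[:,1],d[:,0]);print(m,np.linalg.norm(d,axis=1),np.degrees(an),np.degrees(np.angle(np.exp(6j*an).mean())/6))
E
```

```text
[503.43737485  79.61563442] [10.59519888 11.14816783 10.5855795  10.82691608 10.93822988 10.87171244] [  90.16898904   33.12055257  -29.31122074  -88.31071398 -147.92163853
  151.8627688 ] -28.398523027385124
```

jog_arm --targets '[{"offset":[0,0.008,-0.002],"yaw":0},{"offset":[0,0.016,-0.004],"yaw":0},{"offset":[0,0.022,-0.004],"yaw":0},{"offset":[0,0.022,-0.004],"yaw":0},{"offset":[0,0.022,-0.004],"yaw":0}]'

```text
time_s: 15.27
eef_pos: [483.6, 89.4, 106.0]
ee_rot: [-0.608, 0.611, 0.361, -0.356]
force: [0.2, -0.4, -2.0]
grip_width: 0.198
```

```bash
python3 - <<'E'
from h import *
c2=cam("scene","s15"); s=ctrl.sense(); print(s["eef_pos"],s["force"],s["wrist_torque"],np.degrees(np.arctan2(rot(s)[1,0],rot(s)[0,0])))
u0,v0=190,215
im=cv2.resize(c2["img"][v0:v0+75,u0:u0+100,::-1],(800,600),interpolation=cv2.INTER_CUBIC)
for a in np.radians(np.arange(0,360,5)):
    for r,col in((10.4,(0,0,255)),(16,(0,255,0))):
        p=(proj(c2,[503.4+r*np.cos(a),77.2+r*np.sin(a),42])-[u0,v0])*8+4; cv2.circle(im,(int(p[0]),int(p[1])),1,col,-1)
cv2.imwrite("pics/s15c.png",im)
E
```

```text
[483.80225385  89.38200853 106.40860225] [ 1.35532344 -0.11880862 -3.53328781] [-0.03132281 -0.13348529  0.04051493] 60.942236218859385
```

View pics/s15c.png

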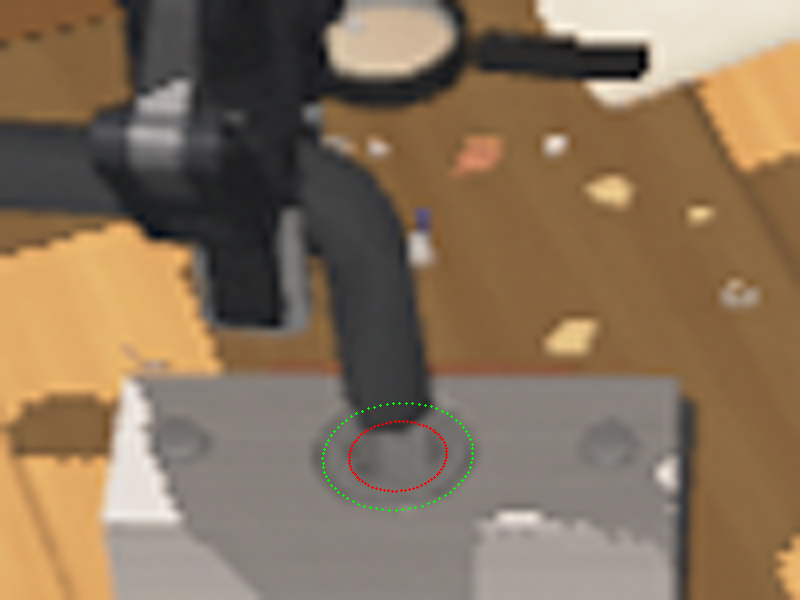

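```bash
python3 - <<'E'
from fit import *
s=ctrl.sense();c=cam("scene"); k=lambda x,y:(190+x/8-.44,215+y/8-.44)
for z in (42,46,50,54): print(z,px2z(c,*k(396,419),z).round(1), ((proj(c,[503.4,77.2,z])-[190,215])*8+4).round(0))
out=fitkey(c,s,[k(20,165),k(80,166)],[k(376,270),k(386,340),k(394,395)],k(396,420));print(out)
th,(D,G)=np.radians(out[0]),out[1];print("tip",model([th,D,G,0],s,"S",66))
E
```

```text
42 [506.6  87.8  42. ] [398. 456.]
46 [505.6  83.9  46. ] [397. 443.]
50 [504.6  80.1  50. ] [396. 430.]
54 [503.6  76.2  54. ] [394. 417.]
(np.float64(90.22214066496521), array([22.55371409, 11.66447358]), array([-0.07,  0.37,  0.33, -0.  , -0.28,  0.31]))
tip [503.79246574  78.51318941  52.17529808]
```

jog_arm --targets '[{"offset":[0,0.003,0],"yaw":0},{"offset":[0,0.006,0],"yaw":0},{"offset":[0,0.008,0],"yaw":0},{"offset":[0,0.008,0],"yaw":0}]'

```text
time_s: 15.7
eef_pos: [483.7, 89.4, 98.2]
ee_rot: [-0.608, 0.611, 0.361, -0.356]
force: [-0.8, 0.0, -3.2]
grip_width: 0.195
```

jog_arm --targets '[{"offset":[0,0.001,0],"yaw":0},{"offset":[0,0.002,0],"yaw":0},{"offset":[0,0.003,0],"yaw":0},{"offset":[0,0.003,0],"yaw":0}]'

```text
time_s: 16.03
eef_pos: [483.7, 89.4, 95.0]
ee_rot: [-0.608, 0.611, 0.361, -0.356]
force: [-0.4, -0.1, -2.4]
grip_width: 0.192
```

jog_arm --targets '[{"offset":[0,0.001,0],"yaw":0},{"offset":[0,0.002,0],"yaw":0},{"offset":[0,0.003,0],"yaw":0},{"offset":[0,0.003,0],"yaw":0}]'

```text
time_s: 16.37
eef_pos: [483.6, 89.4, 91.8]
ee_rot: [-0.608, 0.611, 0.361, -0.356]
force: [-0.3, 0.1, -2.4]
grip_width: 0.193
```

```bash
python3 - <<'E'
from h import *
c2=cam("scene","s16"); s=ctrl.sense(); print(s["eef_pos"],s["force"],s["wrist_torque"])
u0,v0=190,215
cv2.imwrite("pics/s16c.png",cv2.resize(c2["img"][v0:v0+75,u0:u0+100,::-1],(800,600),interpolation=cv2.INTER_CUBIC))
E
```

```text
[483.6949943   89.38863202  91.94198439] [ 0.32271237  0.17894567 -2.79471459] [-0.01336339 -0.07017266  0.05525566]
```

View pics/s16c.png

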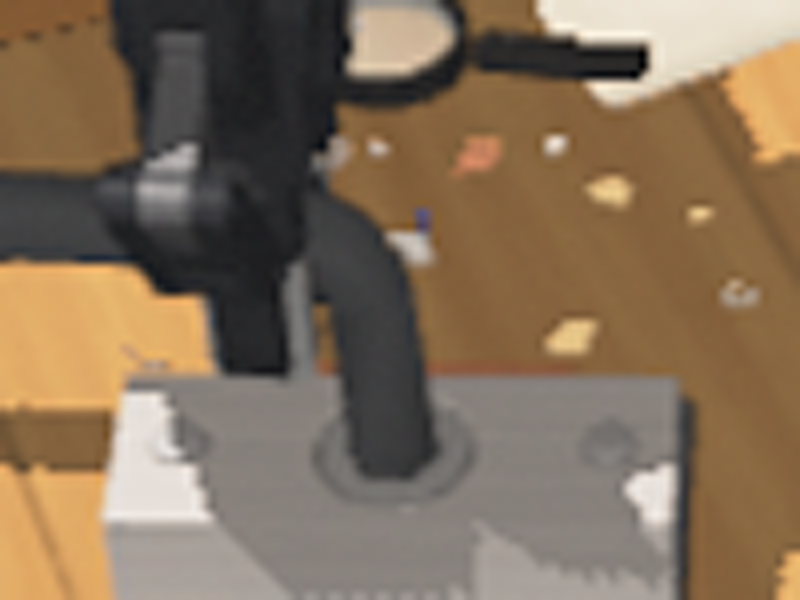

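jog_arm --targets '[{"offset":[0,0.001,0],"yaw":0},{"offset":[0,0.002,0],"yaw":0},{"offset":[0,0.003,0],"yaw":0},{"offset":[0,0.003,0],"yaw":0}]'

```text
time_s: 16.75
eef_pos: [483.6, 89.4, 88.7]
ee_rot: [-0.608, 0.611, 0.361, -0.356]
force: [-0.6, -0.1, -2.6]
grip_width: 0.192
```

jog_arm --targets '[{"offset":[0,0.001,0],"yaw":0},{"offset":[0,0.002,0],"yaw":0},{"offset":[0,0.002,0],"yaw":0}]'

```text
time_s: 17.0
eef_pos: [483.6, 89.4, 86.5]
ee_rot: [-0.608, 0.611, 0.361, -0.356]
force: [-0.5, 0.5, -2.6]
grip_width: 0.194
```

jog_arm --targets '[{"offset":[0,0.001,0],"yaw":0},{"offset":[0,0.002,0],"yaw":0},{"offset":[0,0.002,0],"yaw":0}]'

```text
time_s: 17.25
eef_pos: [483.5, 89.4, 84.3]
ee_rot: [-0.608, 0.611, 0.361, -0.356]
force: [0.3, 0.6, -3.6]
grip_width: 0.195
```

```bash
python3 - <<'E'
from h import *
c2=cam("scene","s17"); s=ctrl.sense(); print(s["eef_pos"],s["force"],s["wrist_torque"])
u0,v0=190,215
cv2.imwrite("pics/s17c.png",cv2.resize(c2["img"][v0:v0+75,u0:u0+100,::-1],(800,600),interpolation=cv2.INTER_CUBIC))
E
```

```text
[483.56641006  89.4108819   84.42387095] [ 0.03219492  0.03732075 -2.74976622] [-0.03682074 -0.07368025  0.0430033 ]
```

View pics/s17c.png

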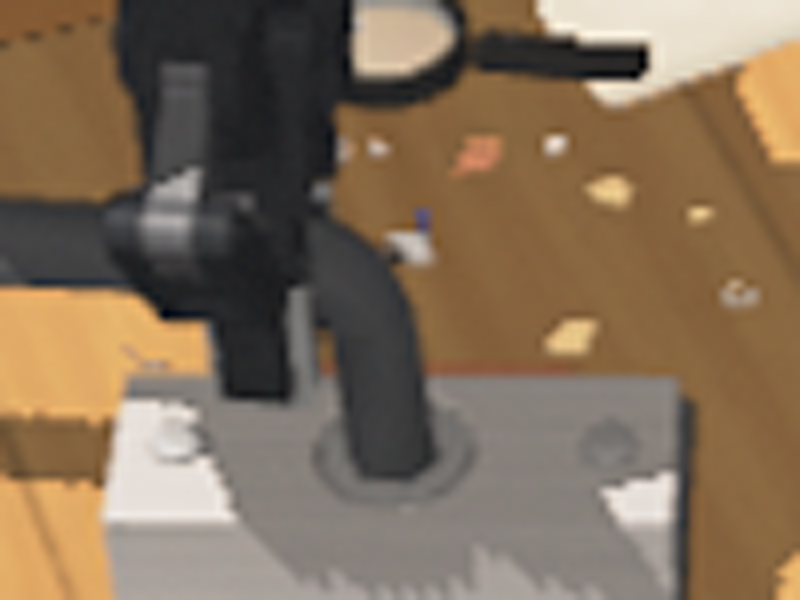

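jog_arm --targets '[{"offset":[0,0.001,0],"yaw":0},{"offset":[0,0.002,0],"yaw":0},{"offset":[0,0.003,0],"yaw":0},{"offset":[0,0.004,0],"yaw":0},{"offset":[0,0.004,0],"yaw":0}]'

```text
time_s: 17.72
eef_pos: [483.6, 89.4, 80.3]
ee_rot: [-0.608, 0.611, 0.361, -0.356]
force: [1.4, -0.2, -2.9]
grip_width: 0.196
```

jog_arm --targets '[{"offset":[0,0.001,0],"yaw":0},{"offset":[0,0.002,0],"yaw":0},{"offset":[0,0.003,0],"yaw":0},{"offset":[0,0.003,0],"yaw":0}]'

```text
time_s: 18.05
eef_pos: [483.7, 89.4, 77.1]
ee_rot: [-0.608, 0.611, 0.361, -0.356]
force: [0.7, 0.3, -4.1]
grip_width: 0.194
```

jog_arm --targets '[{"offset":[0,0.001,0],"yaw":0},{"offset":[0,0.002,0],"yaw":0},{"offset":[0,0.003,0],"yaw":0},{"offset":[0,0.003,0],"yaw":0}]'

```text
time_s: 18.38
eef_pos: [483.9, 89.4, 74.3]
ee_rot: [-0.608, 0.611, 0.361, -0.356]
force: [-0.3, -0.8, 1.1]
grip_width: 0.192
```

```bash
python3 - <<'E'
from fit import *
c2=cam("scene","s18"); s=ctrl.sense(); print(s["eef_pos"],s["force"],s["wrist_torque"])
u0,v0=190,215
cv2.imwrite("pics/s18c.png",cv2.resize(c2["img"][v0:v0+75,u0:u0+100,::-1],(800,600),interpolation=cv2.INTER_CUBIC))
cam("wrist","w18")
E
```

```text
[483.85915836  89.38025808  74.30879668] [ 0.56123451 -0.53946546 -0.50281763] [-0.04864743 -0.18553879 -0.00243017]
```

View pics/s18c.png

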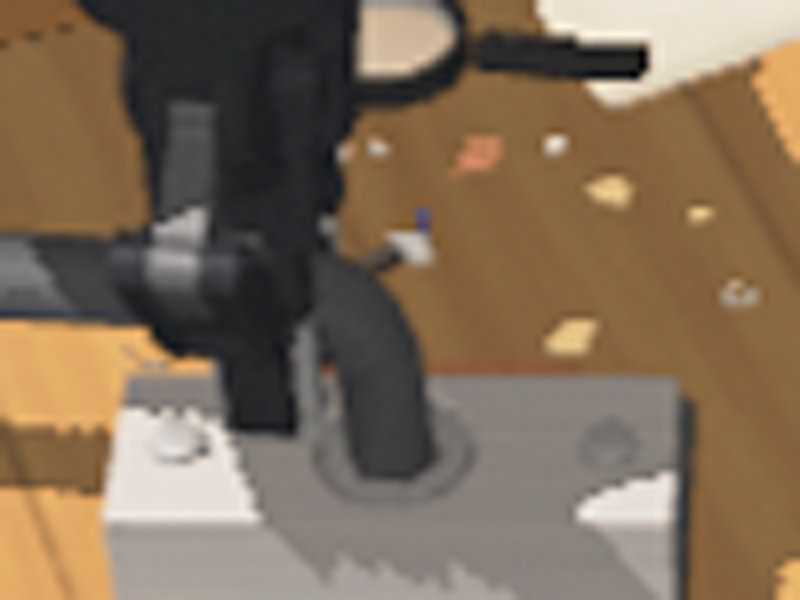

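jog_arm --targets '[{"offset":[0,0,0],"yaw":0},{"offset":[0,0,0],"yaw":0},{"offset":[0,0,0],"yaw":0},{"offset":[0,0,0],"yaw":0},{"offset":[0,0,0],"yaw":0}]' --fingers 0.045

```text
time_s: 18.9
eef_pos: [483.8, 89.4, 74.2]
ee_rot: [-0.608, 0.611, 0.361, -0.356]
force: [-0.2, 0.0, -0.4]
grip_width: 0.53
```

```bash
python3 - <<'E'
from fit import *
c2=cam("scene","s19"); s=ctrl.sense(); print(s["eef_pos"],s["force"],s["wrist_torque"],s["grip_width"])
u0,v0=150,200
a=cv2.resize(c2["img"][v0:v0+100,u0:u0+133,::-1],(400,300),interpolation=cv2.INTER_CUBIC)
w=cam("wrist","w19"); b=cv2.resize(w["img"][:,:,::-1],(400,300)); cv2.imwrite("pics/c19.png",cv2.resize(np.hstack([a,b]),None,fx=1,fy=1))
E
```

```text
[483.81010616  89.39150132  74.27454603] [-0.31017092 -1.34646372 -0.37922647] [-0.0633083   0.00044608 -0.03529246] 0.5252264905970995
```

View pics/c19.png

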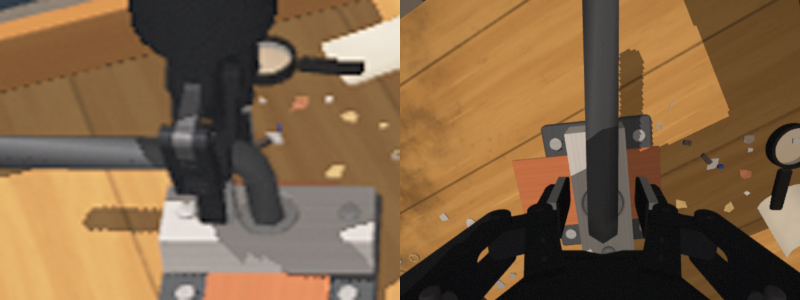

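jog_arm --targets '[{"offset":[0,-0.004,0.01],"yaw":0},{"offset":[0,-0.008,0.03],"yaw":0},{"offset":[0,-0.008,0.05],"yaw":0},{"offset":[0,-0.008,0.07],"yaw":0},{"offset":[0,-0.008,0.084],"yaw":0},{"offset":[0,-0.008,0.084],"yaw":0},{"offset":[0,-0.008,0.084],"yaw":0}]'

```text
time_s: 19.58
eef_pos: [410.1, 130.5, 82.0]
ee_rot: [-0.607, 0.611, 0.361, -0.356]
force: [0.3, 0.3, 0.4]
grip_width: 0.526
```

```bash
python3 - <<'E'
from fit import *
c2=cam("scene","s20"); s=ctrl.sense(); print(s["eef_pos"],s["force"],s["wrist_torque"],s["grip_width"])
u0,v0=130,190
a=cv2.resize(c2["img"][v0:v0+120,u0:u0+160,::-1],(400,300),interpolation=cv2.INTER_CUBIC)
w=cam("wrist","w20"); b=cv2.resize(w["img"][:,:,::-1],(400,300)); cv2.imwrite("pics/c20.png",np.hstack([a,b]))
E
```

```text
[410.76054329 130.15705092  82.0200798 ] [ 0.27376645 -0.17765906 -0.49419653] [-0.02997045 -0.01178306  0.00421235] 0.527216270705696
```

View pics/c20.png

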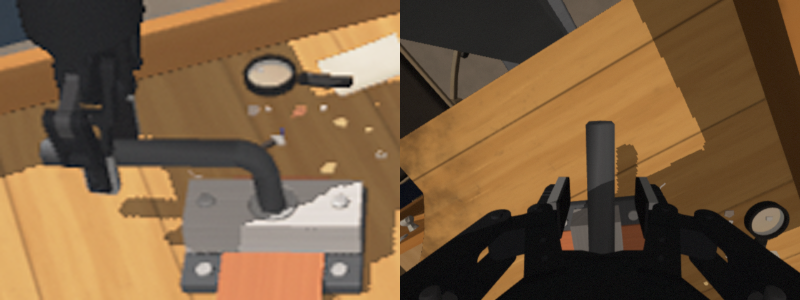

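jog_arm --targets '[{"offset":[0,0,0],"yaw":0},{"offset":[0,0,0],"yaw":0},{"offset":[0,0,0],"yaw":0},{"offset":[0,0,0],"yaw":0},{"offset":[0,0,0],"yaw":0}]' --fingers 0 --grip_force 25

```text
time_s: 20.1
eef_pos: [411.4, 129.8, 81.9]
ee_rot: [-0.607, 0.612, 0.361, -0.356]
force: [2.0, -2.1, -0.3]
grip_width: 0.193
```

jog_arm --targets '[{"offset":[0.0053,0,-0.0001],"yaw":0.05},{"offset":[0.0106,0,-0.0005],"yaw":0.1},{"offset":[0.0158,0,-0.0012],"yaw":0.15},{"offset":[0.0211,0,-0.0021],"yaw":0.2},{"offset":[0.0262,0,-0.0033],"yaw":0.25},{"offset":[0.0313,0,-0.0047],"yaw":0.3},{"offset":[0.0313,0,-0.0047],"yaw":0.3},{"offset":[0.0313,0,-0.0047],"yaw":0.3}]'

```text
time_s: 20.77
eef_pos: [430.4, 154.4, 82.0]
ee_rot: [-0.654, 0.658, 0.267, -0.261]
force: [-1.3, -5.0, 2.2]
grip_width: 0.192
```

```bash
cat >> h.py <<'E'
def stat(S=(503.3,78.3)):
    s=ctrl.sense(); d=s["eef_pos"][:2]-np.array(S); r=np.hypot(*d); ph=np.arctan2(d[1],d[0])
    t=np.array([np.sin(ph),-np.cos(ph)])  # clockwise tangent
    F=s["force"]; psi=np.degrees(np.arctan2(rot(s)[1,0],rot(s)[0,0]))
    print("t",s["time_s"],"pos",s["eef_pos"].round(1),"r",r.round(1),"phi",np.degrees(ph).round(1),"psi+90",(psi+90).round(1),"Ft(on tool,cw+)",(F[:2]@t).round(2),"Fr",(F[:2]@d/r).round(2),"Fz",F[2].round(1),"M",s["wrist_torque"].round(2),"gw",s["grip_width"].round(3))
E
python3 -c "
from h import *
stat()"
```

```text
Traceback (most recent call last):
  File "h.py", line 81, in stat
    print("t",s["time_s"],"pos",s["eef_pos"].round(1),"r",r.round(1),"phi",np.degrees(ph).round(1),"psi+90",(psi+90).round(1),"Ft(on tool,cw+)",(F[:2]@t).round(2),"Fr",(F[:2]@d/r).round(2),"Fz",F[2].round(1),"M",s["wrist_torque"].round(2),"gw",s["grip_width"].round(3))
                                                                                                                                                                                                                                                    ^^^^^^^^^^^^^^^^^^^^^
AttributeError: 'float' object has no attribute 'round'
```

```bash
sed -i 's/s\["grip_width"\].round(3)/round(float(s["grip_width"]),3)/' h.py; python3 -c "
from h import *
stat()"
```

```text
t 20.7667 pos [430.4 154.4  82. ] r 105.4 phi 133.7 psi+90 133.8 Ft(on tool,cw+) -4.39 Fr -2.73 Fz 2.2 M [-0.82  0.26  0.2 ] gw 0.192
```

jog_arm --targets '[{"offset":[0.0053,0,-0.0001],"yaw":0.05},{"offset":[0.0106,0,-0.0005],"yaw":0.1},{"offset":[0.0158,0,-0.0012],"yaw":0.15},{"offset":[0.0211,0,-0.0021],"yaw":0.2},{"offset":[0.0262,0,-0.0033],"yaw":0.25},{"offset":[0.0262,0,-0.0033],"yaw":0.25}]'

```text
time_s: 21.27
eef_pos: [451.3, 170.1, 82.0]
ee_rot: [-0.682, 0.685, 0.182, -0.178]
force: [-3.9, -3.1, 2.1]
grip_width: 0.187
```

```bash
python3 -c "
from h import *
stat()
c2=cam('scene','s21');w=cam('wrist','w21')
a=cv2.resize(c2['img'][190:310,130:290,::-1],(400,300),interpolation=cv2.INTER_CUBIC)
b=cv2.resize(w['img'][:,:,::-1],(400,300)); cv2.imwrite('pics/c21.png',np.hstack([a,b]))"
```

```text
t 21.2667 pos [451.3 170.1  82. ] r 105.5 phi 119.5 psi+90 119.5 Ft(on tool,cw+) -4.91 Fr -0.78 Fz 2.1 M [-0.6   0.49  0.18] gw 0.187
```

View pics/c21.png

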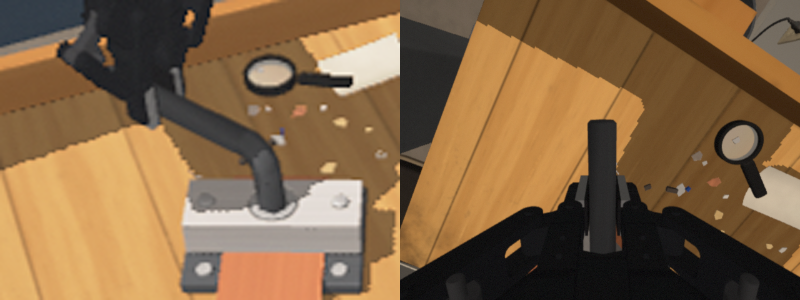

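jog_arm --targets '[{"offset":[0.0053,0,-0.0001],"yaw":0.05},{"offset":[0.0106,0,-0.0005],"yaw":0.1},{"offset":[0.0158,0,-0.0012],"yaw":0.15},{"offset":[0.0158,0,-0.0012],"yaw":0.15}]'

```text
time_s: 21.7
eef_pos: [465.3, 176.8, 82.0]
ee_rot: [-0.694, 0.696, 0.132, -0.127]
force: [-4.2, -1.7, 2.7]
grip_width: 0.187
```

```bash
python3 -c "
from h import *
stat()"
```

```text
t 21.7 pos [465.3 176.8  82. ] r 105.6 phi 111.1 psi+90 111.1 Ft(on tool,cw+) -4.58 Fr -0.1 Fz 2.7 M [-0.42  0.66  0.19] gw 0.187
```

jog_arm --targets '[{"offset":[0.0042,0,-0.0001],"yaw":0.04},{"offset":[0.0084,0,-0.0003],"yaw":0.08},{"offset":[0.0105,0,-0.0005],"yaw":0.1},{"offset":[0.0105,0,-0.0005],"yaw":0.1}]'

```text
time_s: 22.03
eef_pos: [474.9, 180.0, 82.0]
ee_rot: [-0.7, 0.702, 0.097, -0.093]
force: [-4.7, -1.4, 3.7]
grip_width: 0.192
```

```bash
python3 -c "
from h import *
stat()"
```

```text
t 22.0333 pos [474.9 180.   82. ] r 105.6 phi 105.6 psi+90 105.4 Ft(on tool,cw+) -4.91 Fr -0.07 Fz 3.7 M [-0.36  0.67  0.3 ] gw 0.192
```

jog_arm --targets '[{"offset":[0.0032,0,0],"yaw":0.03},{"offset":[0.0063,0,-0.0002],"yaw":0.06},{"offset":[0.0063,0,-0.0002],"yaw":0.06}]'

```text
time_s: 22.28
eef_pos: [480.9, 181.5, 82.1]
ee_rot: [-0.702, 0.704, 0.076, -0.072]
force: [-4.1, -1.2, 2.8]
grip_width: 0.191
```

```bash
python3 -c "
from h import *
stat()"
```

```text
t 22.2833 pos [480.9 181.5  82.1] r 105.6 phi 102.2 psi+90 102.1 Ft(on tool,cw+) -4.27 Fr -0.33 Fz 2.8 M [-0.24  0.67  0.26] gw 0.191
```

jog_arm --targets '[{"offset":[0.0032,0,0],"yaw":0.03},{"offset":[0.0053,0,-0.0001],"yaw":0.05},{"offset":[0.0053,0,-0.0001],"yaw":0.05}]'

```text
time_s: 22.53
eef_pos: [486.0, 182.6, 82.1]
ee_rot: [-0.704, 0.706, 0.059, -0.055]
force: [-5.4, -0.4, 4.0]
grip_width: 0.194
```

```bash
python3 -c "
from h import *
stat()"
```

```text
t 22.5333 pos [486.  182.6  82.1] r 105.7 phi 99.4 psi+90 99.2 Ft(on tool,cw+) -5.4 Fr 0.49 Fz 4.0 M [-0.31  0.7   0.28] gw 0.194
```

jog_arm --targets '[{"offset":[0.0011,0,0],"yaw":0.01},{"offset":[0.0021,0,0],"yaw":0.02}]'

```text
time_s: 22.7
eef_pos: [487.9, 182.9, 82.0]
ee_rot: [-0.704, 0.706, 0.052, -0.048]
force: [-4.6, -2.1, 3.3]
grip_width: 0.192
```

jog_arm --targets '[{"offset":[0.0011,0,0],"yaw":0.01},{"offset":[0.0021,0,0],"yaw":0.02}]'

```text
time_s: 22.87
eef_pos: [490.0, 183.2, 82.1]
ee_rot: [-0.705, 0.707, 0.045, -0.041]
force: [-4.5, -0.9, 3.7]
grip_width: 0.193
```

```bash
python3 -c "
from h import *
stat()"
```

```text
t 22.8667 pos [490.  183.2  82.1] r 105.7 phi 97.2 psi+90 96.9 Ft(on tool,cw+) -4.58 Fr -0.29 Fz 3.7 M [-0.34  0.7   0.37] gw 0.193
```

jog_arm --targets '[{"offset":[0.0013,0,0],"yaw":0.01},{"offset":[0.0023,0,0],"yaw":0.018}]'

```text
time_s: 23.03
eef_pos: [492.3, 183.4, 82.0]
ee_rot: [-0.705, 0.707, 0.038, -0.034]
force: [-5.5, -0.7, 3.7]
grip_width: 0.188
```

jog_arm --targets '[{"offset":[0.0013,0,0],"yaw":0.01},{"offset":[0.0023,0,0],"yaw":0.02}]'

```text
time_s: 23.2
eef_pos: [494.5, 183.7, 81.9]
ee_rot: [-0.706, 0.707, 0.03, -0.027]
force: [-5.4, -0.9, 3.7]
grip_width: 0.189
```

jog_arm --targets '[{"offset":[0.0011,0,0],"yaw":0.01},{"offset":[0.0021,0,0],"yaw":0.02}]'

```text
time_s: 23.37
eef_pos: [496.6, 183.9, 81.9]
ee_rot: [-0.706, 0.708, 0.023, -0.02]
force: [-5.6, -0.7, 4.4]
grip_width: 0.19
```

```bash
python3 -c "
from h import *
stat()"
```

```text
t 23.3667 pos [496.6 183.9  81.9] r 105.8 phi 93.6 psi+90 93.4 Ft(on tool,cw+) -5.61 Fr -0.37 Fz 4.4 M [-0.35  0.82  0.27] gw 0.19
```

jog_arm --targets '[{"offset":[0.0011,0,0],"yaw":0.01},{"offset":[0.0021,0,0],"yaw":0.02}]'

```text
time_s: 23.53
eef_pos: [498.7, 184.0, 81.9]
ee_rot: [-0.706, 0.708, 0.015, -0.013]
force: [-4.8, -1.0, 3.2]
grip_width: 0.187
```

jog_arm --targets '[{"offset":[0.0011,0,0],"yaw":0.01},{"offset":[0.0021,0,0],"yaw":0.02}]'

```text
time_s: 23.7
eef_pos: [500.9, 184.1, 81.9]
ee_rot: [-0.706, 0.708, 0.008, -0.005]
force: [-3.5, -1.1, 3.5]
grip_width: 0.191
```

```bash
python3 -c "
from h import *
stat()"
```

```text
t 23.7 pos [500.9 184.1  81.9] r 105.8 phi 91.3 psi+90 91.1 Ft(on tool,cw+) -3.51 Fr -1.05 Fz 3.5 M [-0.38  0.78  0.19] gw 0.191
```

jog_arm --targets '[{"offset":[0.0011,0,0],"yaw":0.01},{"offset":[0.0021,0,0],"yaw":0.02}]'

```text
time_s: 23.87
eef_pos: [503.1, 184.1, 81.9]
ee_rot: [-0.706, 0.708, 0.0, 0.002]
force: [-5.1, -1.8, 3.3]
grip_width: 0.193
```

jog_arm --targets '[{"offset":[0.0011,0,0],"yaw":0.01},{"offset":[0.0021,0,0],"yaw":0.02}]'

```text
time_s: 24.03
eef_pos: [505.3, 184.1, 81.9]
ee_rot: [-0.706, 0.708, -0.007, 0.01]
force: [-4.7, -1.5, 4.4]
grip_width: 0.193
```

```bash
python3 -c "
from h import *
stat()"
```

```text
t 24.0333 pos [505.3 184.1  81.9] r 105.8 phi 88.9 psi+90 88.7 Ft(on tool,cw+) -4.7 Fr -1.54 Fz 4.4 M [-0.36  0.8   0.33] gw 0.193
```

jog_arm --targets '[{"offset":[0.0011,0,-0.0001],"yaw":0.01},{"offset":[0.0021,0,-0.0002],"yaw":0.02}]'

```text
time_s: 24.2
eef_pos: [507.5, 184.0, 82.0]
ee_rot: [-0.706, 0.708, -0.014, 0.017]
force: [-4.5, -0.2, 4.0]
grip_width: 0.192
```

jog_arm --targets '[{"offset":[0.0011,0,-0.0001],"yaw":0.01},{"offset":[0.0021,0,-0.0002],"yaw":0.02}]'

```text
time_s: 24.37
eef_pos: [509.7, 183.8, 82.0]
ee_rot: [-0.706, 0.707, -0.022, 0.025]
force: [-5.0, 1.6, 4.3]
grip_width: 0.192
```

```bash
python3 -c "
from h import *
stat()"
```

```text
t 24.3667 pos [509.7 183.8  82. ] r 105.7 phi 86.5 psi+90 86.2 Ft(on tool,cw+) -5.13 Fr 1.33 Fz 4.3 M [0.04 0.79 0.29] gw 0.192
```

jog_arm --targets '[{"offset":[0.0011,0,-0.0001],"yaw":0.01},{"offset":[0.0021,0,-0.0001],"yaw":0.02}]'

```text
time_s: 24.53
eef_pos: [512.0, 183.7, 82.1]
ee_rot: [-0.706, 0.707, -0.029, 0.032]
force: [-4.9, 0.1, 3.8]
grip_width: 0.188
```

jog_arm --targets '[{"offset":[0.0011,0,-0.0001],"yaw":0.01},{"offset":[0.0021,0,-0.0001],"yaw":0.02}]'

```text
time_s: 24.7
eef_pos: [514.2, 183.5, 82.1]
ee_rot: [-0.706, 0.706, -0.037, 0.04]
force: [-5.0, 0.6, 3.5]
grip_width: 0.188
```

```bash
python3 -c "
from h import *
stat()"
```

```text
t 24.7 pos [514.2 183.5  82.1] r 105.8 phi 84.1 psi+90 83.8 Ft(on tool,cw+) -5.08 Fr 0.06 Fz 3.5 M [-0.05  0.8   0.32] gw 0.188
```

jog_arm --targets '[{"offset":[0.0011,0,-0.0001],"yaw":0.01},{"offset":[0.002,0,-0.0001],"yaw":0.018}]'

```text
time_s: 24.87
eef_pos: [516.3, 183.2, 82.1]
ee_rot: [-0.705, 0.706, -0.043, 0.046]
force: [-5.2, 1.3, 4.3]
grip_width: 0.192
```

jog_arm --targets '[{"offset":[0.0011,0,-0.0001],"yaw":0.01},{"offset":[0.002,0,-0.0001],"yaw":0.018}]'

```text
time_s: 25.03
eef_pos: [518.3, 183.0, 82.1]
ee_rot: [-0.705, 0.705, -0.05, 0.053]
force: [-5.3, 1.5, 4.7]
grip_width: 0.19
```

```bash
python3 -c "
from h import *
stat()"
```

```text
t 25.0333 pos [518.3 183.   82.1] r 105.7 phi 81.8 psi+90 81.6 Ft(on tool,cw+) -5.46 Fr 0.72 Fz 4.7 M [0.1  0.93 0.27] gw 0.19
```

jog_arm --targets '[{"offset":[0.0011,0,-0.0001],"yaw":0.01},{"offset":[0.002,0,-0.0001],"yaw":0.018}]'

```text
time_s: 25.2
eef_pos: [520.3, 182.7, 82.1]
ee_rot: [-0.705, 0.705, -0.057, 0.06]
force: [-4.6, 1.5, 4.1]
grip_width: 0.192
```

jog_arm --targets '[{"offset":[0.0011,0,-0.0001],"yaw":0.01},{"offset":[0.002,0,-0.0001],"yaw":0.018}]'

```text
time_s: 25.37
eef_pos: [522.3, 182.3, 82.1]
ee_rot: [0.704, -0.704, 0.064, -0.066]
force: [-5.6, 1.3, 3.7]
grip_width: 0.187
```

```bash
python3 -c "
from h import *
stat()"
```

```text
t 25.3667 pos [522.3 182.3  82.1] r 105.8 phi 79.6 psi+90 79.4 Ft(on tool,cw+) -5.75 Fr 0.28 Fz 3.7 M [0.13 0.9  0.23] gw 0.187
```

jog_arm --targets '[{"offset":[0.0011,0,-0.0001],"yaw":0.01},{"offset":[0.0018,0,-0.0001],"yaw":0.016}]'

```text
time_s: 25.53
eef_pos: [524.1, 182.0, 82.1]
ee_rot: [0.704, -0.703, 0.07, -0.072]
force: [-5.5, 2.1, 3.7]
grip_width: 0.192
```

```bash
python3 -c "
from h import *
stat()"
```

```text
t 25.5333 pos [524.1 182.   82.1] r 105.8 phi 78.7 psi+90 78.5 Ft(on tool,cw+) -5.8 Fr 0.96 Fz 3.7 M [0.07 0.94 0.18] gw 0.192
```

jog_arm --targets '[{"offset":[0.0011,0,-0.0001],"yaw":0.01},{"offset":[0.0018,0,-0.0001],"yaw":0.016}]'

```text
time_s: 25.7
eef_pos: [525.9, 181.6, 82.1]
ee_rot: [0.703, -0.703, 0.076, -0.078]
force: [-5.2, 0.9, 3.8]
grip_width: 0.19
```

```bash
python3 -c "
from h import *
stat()"
```

```text
t 25.7 pos [525.9 181.6  82.1] r 105.8 phi 77.7 psi+90 77.5 Ft(on tool,cw+) -5.3 Fr -0.25 Fz 3.8 M [0.14 0.92 0.27] gw 0.19
```

jog_arm --targets '[{"offset":[0.0011,0,-0.0001],"yaw":0.01},{"offset":[0.0018,0,-0.0001],"yaw":0.016}]'

```text
time_s: 25.87
eef_pos: [527.7, 181.2, 82.1]
ee_rot: [0.702, -0.702, 0.082, -0.084]
force: [-5.3, 1.2, 5.0]
grip_width: 0.188
```

```bash
python3 -c "
from h import *
stat()"
```

```text
t 25.8667 pos [527.7 181.2  82.1] r 105.8 phi 76.7 psi+90 76.5 Ft(on tool,cw+) -5.43 Fr -0.08 Fz 5.0 M [0.04 0.96 0.21] gw 0.188
```

jog_arm --targets '[{"offset":[0.0011,0,-0.0001],"yaw":0.01},{"offset":[0.0018,0,-0.0001],"yaw":0.016}]'

```text
time_s: 26.03
eef_pos: [529.4, 180.8, 82.1]
ee_rot: [0.702, -0.701, 0.088, -0.09]
force: [-5.9, 2.3, 3.6]
grip_width: 0.192
```

```bash
python3 -c "
from h import *
stat()
c2=cam('scene','s22');w=cam('wrist','w22')
a=cv2.resize(c2['img'][190:310,150:310,::-1],(400,300),interpolation=cv2.INTER_CUBIC)
b=cv2.resize(w['img'][:,:,::-1],(400,300)); cv2.imwrite('pics/c22.png',np.hstack([a,b]))"
```

```text
t 26.0333 pos [529.4 180.8  82.1] r 105.8 phi 75.7 psi+90 75.5 Ft(on tool,cw+) -6.26 Fr 0.78 Fz 3.6 M [0.1  1.05 0.23] gw 0.192
```

View pics/c22.png

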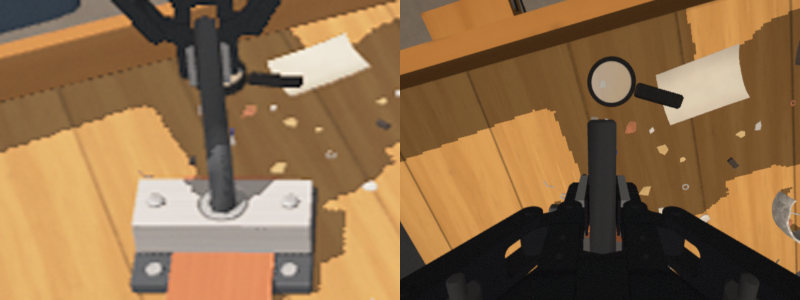

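jog_arm --targets '[{"offset":[0.0008,0,-0.0001],"yaw":0.008},{"offset":[0.0015,0,-0.0001],"yaw":0.014}]'

```text
time_s: 26.3
eef_pos: [530.8, 180.4, 82.1]
ee_rot: [0.701, -0.7, 0.093, -0.095]
force: [-5.8, 2.4, 4.6]
grip_width: 0.192
```

```bash
python3 -c "
from h import *
stat()"
```

```text
t 26.3 pos [530.8 180.4  82.1] r 105.8 phi 74.9 psi+90 74.7 Ft(on tool,cw+) -6.28 Fr 0.84 Fz 4.6 M [0.14 0.99 0.34] gw 0.192
```

jog_arm --targets '[{"offset":[0.0008,0,-0.0001],"yaw":0.008},{"offset":[0.0015,0,-0.0001],"yaw":0.014}]'

```text
time_s: 26.47
eef_pos: [532.4, 180.0, 82.2]
ee_rot: [0.701, -0.7, 0.099, -0.1]
force: [-5.3, 1.6, 3.9]
grip_width: 0.192
```

```bash
python3 -c "
from h import *
stat()"
```

```text
t 26.4667 pos [532.4 180.   82.2] r 105.8 phi 74.0 psi+90 73.8 Ft(on tool,cw+) -5.55 Fr 0.07 Fz 3.9 M [0.12 0.94 0.27] gw 0.192
```

jog_arm --targets '[{"offset":[0.0007,0,-0.0001],"yaw":0.007},{"offset":[0.0014,0,-0.0001],"yaw":0.013}]'

```text
time_s: 26.63
eef_pos: [533.6, 179.6, 82.2]
ee_rot: [0.7, -0.699, 0.104, -0.105]
force: [-6.7, 2.0, 4.7]
grip_width: 0.187
```

```bash
python3 -c "
from h import *
stat()"
```

```text
t 26.6333 pos [533.6 179.6  82.2] r 105.7 phi 73.4 psi+90 73.0 Ft(on tool,cw+) -7.0 Fr 0.03 Fz 4.7 M [0.21 1.08 0.35] gw 0.187
```

jog_arm --targets '[{"offset":[0.0007,0,-0.0001],"yaw":0.007},{"offset":[0.0014,0,-0.0001],"yaw":0.013}]'

```text
time_s: 26.8
eef_pos: [534.8, 179.2, 82.2]
ee_rot: [0.699, -0.698, 0.109, -0.109]
force: [-5.9, 1.7, 5.9]
grip_width: 0.188
```

```bash
python3 -c "
from h import *
stat()"
```

```text
t 26.8 pos [534.8 179.2  82.2] r 105.7 phi 72.7 psi+90 72.3 Ft(on tool,cw+) -6.13 Fr -0.13 Fz 5.9 M [0.18 1.05 0.41] gw 0.188
```

jog_arm --targets '[{"offset":[0.0007,0,-0.0001],"yaw":0.006},{"offset":[0.0013,0,-0.0001],"yaw":0.011}]'

```text
time_s: 26.97
eef_pos: [535.7, 178.9, 82.1]
ee_rot: [0.699, -0.697, 0.113, -0.113]
force: [-6.8, 1.6, 5.8]
grip_width: 0.19
```

```bash
python3 -c "
from h import *
stat()"
```

```text
t 26.9667 pos [535.7 178.9  82.1] r 105.7 phi 72.1 psi+90 71.6 Ft(on tool,cw+) -6.94 Fr -0.53 Fz 5.8 M [0.2  1.15 0.5 ] gw 0.19
```

jog_arm --targets '[{"offset":[0.0007,0,-0.0001],"yaw":0.006},{"offset":[0.0013,0,-0.0001],"yaw":0.011}]'

```text
time_s: 27.13
eef_pos: [537.1, 178.5, 82.2]
ee_rot: [0.698, -0.697, 0.117, -0.117]
force: [-4.6, 1.7, 4.4]
grip_width: 0.192
```

```bash
python3 -c "
from h import *
stat()"
```

```text
t 27.1333 pos [537.1 178.5  82.2] r 105.7 phi 71.4 psi+90 71.0 Ft(on tool,cw+) -4.9 Fr 0.1 Fz 4.4 M [0.12 0.91 0.39] gw 0.192
```

```bash
python3 -c "
from h import *
stat()
c2=cam('scene','s23');w=cam('wrist','w23');stat()
print(widths(w,range(160,280,10)))
a=cv2.resize(c2['img'][190:310,150:310,::-1],(600,450),interpolation=cv2.INTER_CUBIC)
cv2.imwrite('pics/c23.png',a); cv2.imwrite('pics/w23c.png',cv2.resize(w['img'][150:420,200:450,::-1],None,fx=2,fy=2))"
```

```text
t 27.1333 pos [537.1 178.5  82.2] r 105.7 phi 71.4 psi+90 71.0 Ft(on tool,cw+) -4.9 Fr 0.1 Fz 4.4 M [0.12 0.91 0.39] gw 0.192
t 27.2333 pos [537.1 178.5  82.2] r 105.7 phi 71.4 psi+90 71.0 Ft(on tool,cw+) -5.18 Fr 0.61 Fz 4.7 M [0.13 0.83 0.37] gw 0.194
[[160.         105.14285714 284.57142857]
 [170.           2.96356275 316.09716599]
 [180.         -95.08333333 330.79166667]
 [190.         -79.16666667 331.91666667]
 [200.          45.60688406 321.76177536]
 [210.          44.99259359 322.12395637]
 [220.          44.91561486 322.37270105]
 [230.          44.72857143 322.43571429]
 [240.          44.53196931 322.5601023 ]
 [250.          44.18373016 322.74742063]
 [260.          44.0199637  322.85208711]
 [270.          43.60344828 323.00862069]]
```

View pics/c23.png

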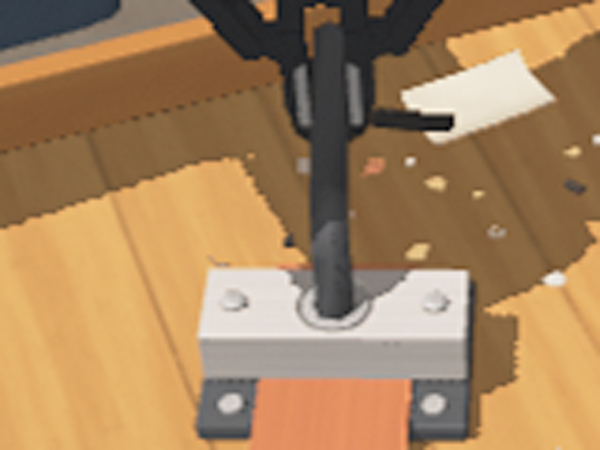

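View pics/w23c.png

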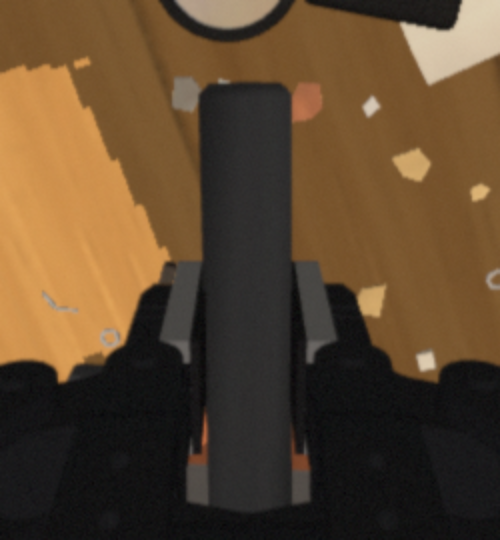

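jog_arm --targets '[{"offset":[0.0007,0,-0.0001],"yaw":0.004},{"offset":[0.0013,0,-0.0001],"yaw":0.007}]'

```text
time_s: 27.4
eef_pos: [538.0, 178.2, 82.2]
ee_rot: [0.698, -0.696, 0.119, -0.119]
force: [-6.0, 2.6, 5.8]
grip_width: 0.193
```

```bash
python3 -c "
from h import *
stat()"
```

```text
t 27.4 pos [538.  178.2  82.2] r 105.7 phi 70.9 psi+90 70.6 Ft(on tool,cw+) -6.55 Fr 0.44 Fz 5.8 M [0.4  1.25 0.34] gw 0.193
```

jog_arm --targets '[{"offset":[0.0007,0,-0.0001],"yaw":0.004},{"offset":[0.0013,0,-0.0001],"yaw":0.007}]'

```text
time_s: 27.57
eef_pos: [538.8, 177.9, 82.1]
ee_rot: [0.697, -0.696, 0.122, -0.121]
force: [-7.8, 2.2, 5.6]
grip_width: 0.194
```

```bash
python3 -c "
from h import *
stat()"
```

```text
t 27.5667 pos [538.8 177.9  82.1] r 105.7 phi 70.4 psi+90 70.2 Ft(on tool,cw+) -8.11 Fr -0.6 Fz 5.6 M [0.27 1.26 0.35] gw 0.194
```

jog_arm --targets '[{"offset":[0.0006,0,-0.0001],"yaw":0.003},{"offset":[0.0012,0,-0.0001],"yaw":0.005}]'

```text
time_s: 27.73
eef_pos: [539.3, 177.7, 82.0]
ee_rot: [0.697, -0.695, 0.125, -0.123]
force: [-8.2, 3.6, 5.0]
grip_width: 0.195
```

```bash
python3 -c "
from h import *
stat()"
```

```text
t 27.7333 pos [539.3 177.7  82. ] r 105.7 phi 70.1 psi+90 69.9 Ft(on tool,cw+) -8.95 Fr 0.53 Fz 5.0 M [0.41 1.36 0.37] gw 0.195
```

jog_arm --targets '[{"offset":[0.0006,0,0],"yaw":0.002},{"offset":[0.0011,0,0],"yaw":0.004}]'

```text
time_s: 27.9
eef_pos: [539.8, 177.6, 81.9]
ee_rot: [0.697, -0.695, 0.127, -0.123]
force: [-8.2, 3.9, 6.1]
grip_width: 0.191
```

```bash
python3 -c "
from h import *
stat()
w=cam('wrist','w24');stat()
print(widths(w,range(200,280,10))[:,2])"
```

```text
t 27.9 pos [539.8 177.6  81.9] r 105.8 phi 69.8 psi+90 69.6 Ft(on tool,cw+) -9.05 Fr 0.86 Fz 6.1 M [0.32 1.46 0.36] gw 0.191
t 27.95 pos [539.8 177.6  81.9] r 105.8 phi 69.8 psi+90 69.6 Ft(on tool,cw+) -8.02 Fr 0.02 Fz 6.6 M [0.35 1.42 0.41] gw 0.192
[322.0387931  322.19143684 322.36060161 322.49340659 322.61281676
 322.60925307 322.84382022 322.97791053]
```

jog_arm --targets '[{"offset":[0.0006,0,0],"yaw":0},{"offset":[0.0012,0,0],"yaw":0},{"offset":[0.0012,0,0],"yaw":0}]'

```text
time_s: 28.2
eef_pos: [540.1, 177.6, 81.8]
ee_rot: [0.697, -0.695, 0.128, -0.123]
force: [-9.1, 3.7, 7.5]
grip_width: 0.187
```

```bash
python3 -c "
from h import *
stat()"
```

```text
t 28.2 pos [540.1 177.6  81.8] r 105.9 phi 69.7 psi+90 69.6 Ft(on tool,cw+) -9.86 Fr 0.32 Fz 7.5 M [0.33 1.51 0.27] gw 0.187
```

jog_arm --targets '[{"offset":[0.0007,0,0],"yaw":0},{"offset":[0.0014,0,0],"yaw":0},{"offset":[0.0014,0,0],"yaw":0}]'

```text
time_s: 28.45
eef_pos: [540.5, 177.5, 81.6]
ee_rot: [0.697, -0.695, 0.129, -0.122]
force: [-10.1, 3.8, 7.5]
grip_width: 0.189
```

```bash
python3 -c "
from h import *
stat()
w=cam('wrist','w25')
print(widths(w,range(200,280,10))[:,2])
c2=cam('scene','s25')
a=cv2.resize(c2['img'][190:310,150:310,::-1],(600,450),interpolation=cv2.INTER_CUBIC)
cv2.imwrite('pics/c25.png',a)"
```

```text
t 28.45 pos [540.5 177.5  81.6] r 106.0 phi 69.5 psi+90 69.6 Ft(on tool,cw+) -10.82 Fr 0.03 Fz 7.5 M [0.39 1.7  0.25] gw 0.189
[322.36693944 322.63817204 322.82224026 322.81672744 322.86499097
 322.88974359 323.13501864 323.29352941]
```

View pics/c25.png

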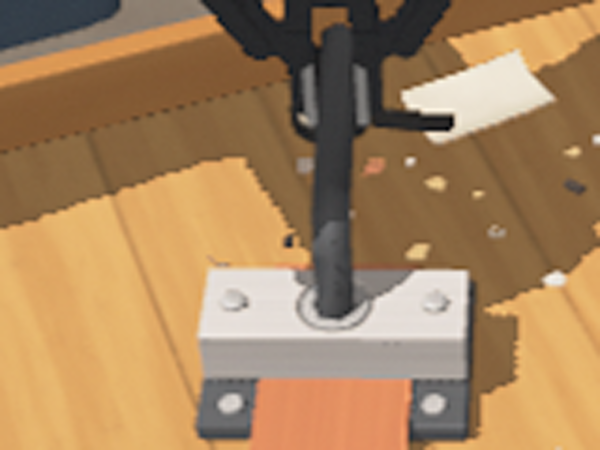

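jog_arm --targets '[{"offset":[-0.0003,0,0],"yaw":0},{"offset":[-0.0005,0,0],"yaw":0},{"offset":[-0.0005,0,0],"yaw":0}]'

```text
time_s: 28.8
eef_pos: [539.8, 177.7, 81.7]
ee_rot: [0.697, -0.695, 0.129, -0.121]
force: [-5.4, 1.1, 6.2]
grip_width: 0.19
```

jog_arm --targets '[{"offset":[0,0,0],"yaw":0},{"offset":[0,0,0],"yaw":0},{"offset":[0,0,0],"yaw":0},{"offset":[0,0,0],"yaw":0},{"offset":[0,0,0],"yaw":0},{"offset":[0,0,0],"yaw":0}]' --fingers 0.05

```text
time_s: 29.3
eef_pos: [539.9, 177.7, 81.7]
ee_rot: [0.697, -0.695, 0.129, -0.122]
force: [-0.4, 0.4, -0.4]
grip_width: 0.586
```

```bash
python3 -c "
from h import *
stat()
w=cam('wrist','w26')
print(widths(w,range(200,280,10)))
c2=cam('scene','s26')
a=cv2.resize(c2['img'][190:310,150:310,::-1],(400,300),interpolation=cv2.INTER_CUBIC)
b=cv2.resize(w['img'][:,:,::-1],(400,300)); cv2.imwrite('pics/c26.png',np.hstack([a,b]))"
```

```text
t 29.3 pos [539.9 177.7  81.7] r 105.9 phi 69.8 psi+90 69.6 Ft(on tool,cw+) -0.48 Fr 0.24 Fz -0.4 M [-0.   -0.    0.02] gw 0.586
[[200.          44.15768329 308.25125544]
 [210.          46.64516129 307.5       ]
 [220.          46.29319149 308.09340426]
 [230.          45.81225158 308.54442366]
 [240.          45.68758367 309.25343039]
 [250.          45.32937271 309.62344924]
 [260.          45.11074197 310.20653378]
 [270.          44.79098692 310.73695687]]
```

View pics/c26.png

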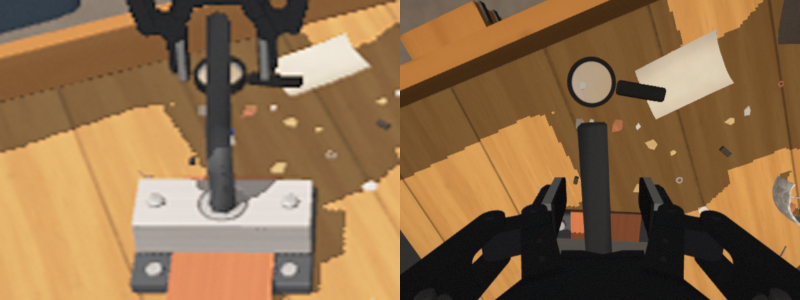

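jog_arm --targets '[{"offset":[0.004,0,0],"yaw":0},{"offset":[0.008,0,0],"yaw":0},{"offset":[0.01,0,0],"yaw":0},{"offset":[0.01,0,0],"yaw":0}]'

```text
time_s: 29.73
eef_pos: [549.8, 173.9, 81.6]
ee_rot: [0.697, -0.695, 0.129, -0.122]
force: [0.2, 0.9, 0.7]
grip_width: 0.587
```

```bash
python3 -c "
from h import *
stat()
w=cam('wrist','w27')
print(widths(w,range(200,280,20)))
b=cv2.resize(w['img'][:,:,::-1],(600,450)); cv2.imwrite('pics/c27.png',b)"
```

```text
t 29.7333 pos [549.8 173.9  81.6] r 106.3 phi 64.1 psi+90 69.6 Ft(on tool,cw+) -0.26 Fr 0.9 Fz 0.7 M [-0.04 -0.04  0.02] gw 0.587
[[ 200.         -203.2         171.6       ]
 [ 220.          256.5         366.75      ]
 [ 240.                  -inf           inf]
 [ 260.          111.85714286  355.07142857]]h.py:63: RuntimeWarning: divide by zero encountered in scalar divide
  fa=a-1+(sat[a-1]-thr)/(sat[a-1]-sat[a]); fb=b+1-(sat[b+1]-thr)/(sat[b+1]-sat[b])
```

View pics/c27.png

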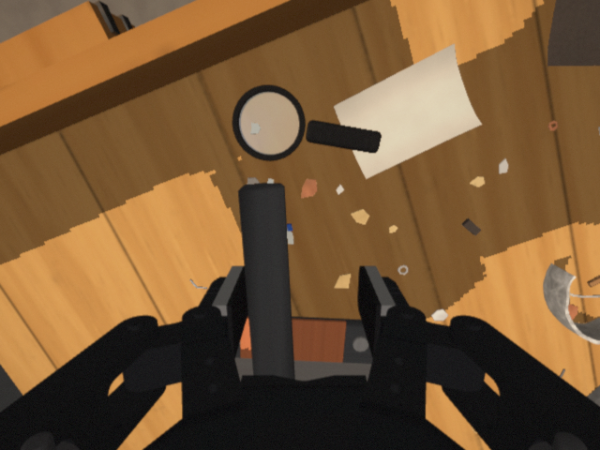

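jog_arm --targets '[{"offset":[0.001,0,0],"yaw":0},{"offset":[0.002,0,0],"yaw":0},{"offset":[0.002,0,0],"yaw":0}]'

```text
time_s: 30.03
eef_pos: [551.4, 173.3, 81.5]
ee_rot: [0.697, -0.695, 0.129, -0.122]
force: [-0.4, -0.6, -0.6]
grip_width: 0.584
```

jog_arm --targets '[{"offset":[0.001,0,0],"yaw":0},{"offset":[0.0015,0,0],"yaw":0},{"offset":[0.0015,0,0],"yaw":0}]'

```text
time_s: 30.28
eef_pos: [552.6, 173.0, 81.4]
ee_rot: [0.697, -0.695, 0.129, -0.121]
force: [-2.1, 1.9, 0.9]
grip_width: 0.586
```

jog_arm --targets '[{"offset":[0.001,0,0],"yaw":0},{"offset":[0.0012,0,0],"yaw":0},{"offset":[0.0012,0,0],"yaw":0}]'

```text
time_s: 30.53
eef_pos: [553.4, 172.8, 81.3]
ee_rot: [0.697, -0.695, 0.129, -0.121]
force: [-3.7, 3.3, 1.0]
grip_width: 0.582
```

```bash
python3 -c "
from h import *
stat()"
```

```text
t 30.5333 pos [553.4 172.8  81.3] r 107.0 phi 62.1 psi+90 69.6 Ft(on tool,cw+) -4.82 Fr 1.19 Fz 1.0 M [0.47 0.64 0.01] gw 0.582
```

jog_arm --targets '[{"offset":[0.001,0,0],"yaw":0},{"offset":[0.0012,0,0],"yaw":0},{"offset":[0.0012,0,0],"yaw":0}]'

```text
time_s: 30.78
eef_pos: [554.0, 172.7, 81.1]
ee_rot: [0.697, -0.695, 0.13, -0.12]
force: [-4.6, 3.6, 1.3]
grip_width: 0.585
```

jog_arm --targets '[{"offset":[0.001,0,0],"yaw":0},{"offset":[0.0012,0,0],"yaw":0},{"offset":[0.0012,0,0],"yaw":0}]'

```text
time_s: 31.03
eef_pos: [554.4, 172.7, 80.8]
ee_rot: [0.697, -0.695, 0.13, -0.12]
force: [-6.4, 3.7, 0.8]
grip_width: 0.587
```

```bash
python3 -c "
from h import *
stat()"
```

```text
t 31.0333 pos [554.4 172.7  80.8] r 107.3 phi 61.6 psi+90 69.6 Ft(on tool,cw+) -7.37 Fr 0.18 Fz 0.8 M [ 0.65  0.9  -0.  ] gw 0.587
```

jog_arm --targets '[{"offset":[0.001,0,0],"yaw":0},{"offset":[0.0016,0,0],"yaw":0},{"offset":[0.0016,0,0],"yaw":0}]'

```text
time_s: 31.28
eef_pos: [555.0, 172.6, 80.6]
ee_rot: [0.697, -0.695, 0.131, -0.119]
force: [-7.2, 4.7, 2.4]
grip_width: 0.587
```

jog_arm --targets '[{"offset":[0.001,0,0],"yaw":0},{"offset":[0.0018,0,0],"yaw":0},{"offset":[0.0018,0,0],"yaw":0}]'

```text
time_s: 31.53
eef_pos: [555.5, 172.6, 80.2]
ee_rot: [0.697, -0.695, 0.132, -0.117]
force: [-7.6, 5.8, 1.9]
grip_width: 0.588
```

```bash
python3 -c "
from h import *
stat()"
```

```text
t 31.5333 pos [555.5 172.6  80.2] r 107.8 phi 61.0 psi+90 69.6 Ft(on tool,cw+) -9.49 Fr 1.43 Fz 1.9 M [ 0.81  1.37 -0.  ] gw 0.588
```

jog_arm --targets '[{"offset":[0.001,0,0],"yaw":0},{"offset":[0.0021,0,0],"yaw":0},{"offset":[0.0021,0,0],"yaw":0}]'

```text
time_s: 31.78
eef_pos: [556.1, 172.5, 79.9]
ee_rot: [0.697, -0.695, 0.134, -0.116]
force: [-8.9, 5.3, 3.6]
grip_width: 0.587
```

```bash
python3 -c "
from h import *
stat()
w=cam('wrist','w28')
b=cv2.resize(w['img'][:,:,::-1],(400,300))
c2=cam('scene','s28')
a=cv2.resize(c2['img'][190:310,150:310,::-1],(400,300),interpolation=cv2.INTER_CUBIC)
cv2.imwrite('pics/c28.png',np.hstack([a,b]))"
```

```text
t 31.7833 pos [556.1 172.5  79.9] r 108.0 phi 60.7 psi+90 69.7 Ft(on tool,cw+) -10.37 Fr 0.23 Fz 3.6 M [ 0.84  1.53 -0.  ] gw 0.587
```

View pics/c28.png

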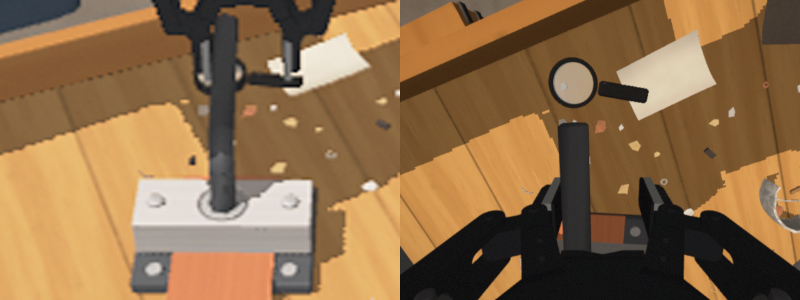

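jog_arm --targets '[{"offset":[-0.005,0,0],"yaw":0},{"offset":[-0.011,0,0],"yaw":0},{"offset":[-0.016,0,0],"yaw":0},{"offset":[-0.016,-0.01,0],"yaw":0},{"offset":[-0.016,-0.04,0],"yaw":0},{"offset":[-0.016,-0.07,0],"yaw":0},{"offset":[-0.016,-0.1,0],"yaw":0},{"offset":[-0.016,-0.12,0],"yaw":0},{"offset":[-0.016,-0.12,0],"yaw":0},{"offset":[-0.016,-0.12,0],"yaw":0}]'

```text
time_s: 32.72
eef_pos: [544.5, 177.0, 201.7]
ee_rot: [0.697, -0.694, 0.133, -0.117]
force: [0.3, 1.0, -0.5]
grip_width: 0.584
```

```bash
python3 -c "
from h import *
stat()
w=cam('wrist','w29');b=cv2.resize(w['img'][:,:,::-1],(400,300))
c2=cam('scene','s29')
a=cv2.resize(c2['img'][190:310,150:310,::-1],(400,300),interpolation=cv2.INTER_CUBIC)
cv2.imwrite('pics/c29.png',np.hstack([a,b]))"
```

```text
t 32.7167 pos [544.5 177.  201.7] r 106.9 phi 67.4 psi+90 69.7 Ft(on tool,cw+) -0.11 Fr 1.04 Fz -0.5 M [-0.01 -0.03 -0.01] gw 0.584
```

View pics/c29.png

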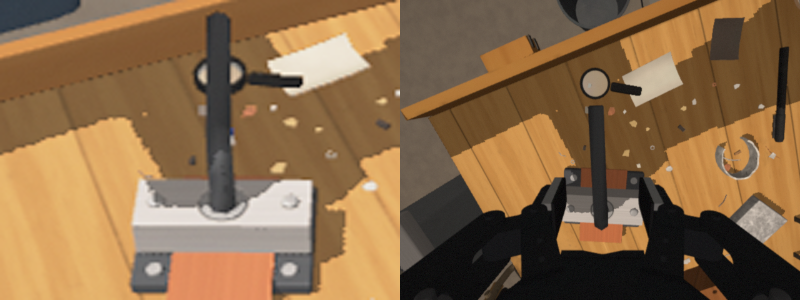

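```bash
python3 -c "
from h import *
print(ctrl.finish_job())"
```

```text
the job is handed in; nothing more can be done
None
```

The key is standing in the tightened screw, let go, and I handed the job in at about 33 s of the 69 s allowed. No verdict was reported.

**What I did**
- I drew the key out of the stand. Since the tool only turns about the vertical, I flipped the key in a light grip. I pivoted its long arm over the stand's edge, then pushed the short arm flat against the stand's side.
- I lowered the short arm into the socket with almost no contact force until it touched bottom.
- I took a new grip about 106 mm from the screw's axis and turned the screw clockwise in small steps, at a steady 0.85 N m or so.
- The torque then rose to about 1.4 N m with hardly any further movement, which I took as the stop. After letting go, I pushed the key with one open finger up to about 1.1 N m. The force rose steadily and did not level off as it had while the screw was turning.

**Last checks**
- The last pictures show the key standing in the socket with the gripper open and about 120 mm above it.
- The wrist force was near zero, and the loupe, cuff and block looked to be in their places. I did not measure the key's final depth or tilt by numbers.

**What did not agree**
- **Turn angle:** the tool turned about 1.4 rad. Taking off the key's play leaves about 1.2 to 1.3 rad of screw turn, slightly more than a 1.2 stop would allow. I put this down to the key lagging and leaning in the grip: it moved back about 5 mm when I let go.
- **Torque dip:** near the stop the torque rose to 1.23 N m and then fell to 0.91 N m. I read that as the pads slipping.
- **Thread insert:** I could not observe it directly. The highest torque I read was about 1.4 N m, below the 1.9 N m at which it gives way, but I only read it between steps.

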